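# Change over the toggle-clamp fixture

### The arm

A 7-joint arm with a two-finger parallel gripper is mounted at the origin on the work surface; the furniture and walls round the work are solid. World frame = base frame: x ahead of the robot, y to its left, z up, the work surface at z = 0. Lengths are in m, angles in degrees, forces in N, time in s.
With the tool pointing down it reaches from about 0.425 to 0.875 m from the base axis. Payload 4.7 kg.
Tool frame: the origin (TCP) lies between the finger pads; the fingertips stand 17 mm ahead of it and the grasp point (between the pads) lies 2 mm behind it; z points along the fingers, y is the line along which they close (so a half turn about z gives the same grasp; the last joint's range is limited). The gripper opens to 87 mm and grips with 3 to 60 N. Pads are 19 mm wide; open, the fingers measure 117 mm over their backs; the gripper's body (75 mm by 190 mm) begins 51 mm behind the grasp point.
Start: joints at [-70.239, 18.392, -4.016, 83.108, 1.295, 78.541, -3.26], TCP at [0.211, 0.615, 0.213] pointing down, gripper open.
Joint ranges: [-163.93, 163.93], [-17.29, 119.83], [-79.2, 71.16], [3.27, 140.29], [-89.18, 269.18], [5.43, 117.66], [-154.24, 154.24]. Speed limits (degrees/s): [147.25, 147.25, 180, 180, 180, 180, 180].

### API

Orientations are given as [roll, pitch, yaw] about the fixed x, y, z axes, in that order (R = Rz(yaw) Ry(pitch) Rx(roll)).
In Python, from cell import env, cams gives the robot as it stands.
- The arm moves only by the shell command python3 -m pendant 'ROWS' [FORCE]. ROWS is JSON, a list of rows, each an object of numbers: "tx", "ty", "tz": the shift along the tool's x, y, z each as a share of 0.05 m, from -1 to 1; "spin": the turn about the tool's z as a share of 4 degrees, from -1 to 1; "claw": the closure, from 0 (fully open) to 1 (shut). A call has 1 to 10 rows; each row shifts and turns the commanded pose from where the row before left it, along the tool's axes as they then stand; what a row does not reach is not made up. A row lasts 1/8 s, in which the tool goes at most 62.5 mm and 10.7 degrees, less where a joint would pass 70% of its speed; a pose out of reach is approached as far as the arm can. A call with a number of a shift or a turn outside -1 to 1 is refused whole. A call with a gripper value outside its range is refused whole. The fingers move at their own pace and stop on an object; FORCE is the grip in N (left out, the last holds). Time passes only in rows, so rows that do not move let the fingers close. It gives the time, the measured TCP pose, the force, the opening and the grip force at its end, in the units of the state.
- env.get_obs(): the state, without advancing time (a new reading comes with each control period).
- cams.read_camera(name): name is "scene" or "top"; returns the picture (384x512x3 uint8, red, green, blue); there is no depth.
- cams.camera_info(name): a dict with "fx", "fy", "cx", "cy" (pixels), "k1" (the pictures are not rectified: a ray, as slopes to the right and down, at radius r is drawn at 1 + k1 r^2 times it, then the intrinsics apply), "rvec" (rotation vector, rad) and "tvec" (3), from world to camera coordinates, as OpenCV has them. Camera axes: x right, y down, z forward; pixel columns grow to the right and rows downward; lengths in m; the calibration is good to about 2 mm. A picture is of the moment at which its call begins. camera_info takes no time and is no camera call.
- env.sign_off(): hands the job in; it is judged then, once.
The state is a dict: "time_s": time; "qpos": joint angles; "joint_velocities": joint speeds; "effort": joint torques, N m; "tool_pos": TCP position; "tool_rot": TCP orientation; "force": force on the tool from outside, world axes, zero at the start; "wrist_torque": the same for the moment, N m; "grip_width": finger opening in m; "grasp_force": force on a finger pad.
Only numpy, scipy, OpenCV 4.12 (cv2) and the standard library are available. Lean on these libraries where they do the work, as an engineer would, in place of code of your own. Each camera call takes 0.05 s, during which the arm holds its last target. There are 200 camera calls.

### The job

Change over the clamp fixture: throw its arm up past centre so that it stays back, lift out the finished block and put it, together with every other finished block lying on the bench (stepped at both ends), in through the sprung flap of the drop box, so that the flap swings shut behind them. Then turn the half-finished block (stepped at one end only) so that its stepped end meets the stop bar, seat it in the fixture square against the bar, flat and centred under the pad, and bring the clamp arm down onto it. Leave the tape measure and the small carton where they are.

Things in the scene. Friction and masses are not known exactly. Their poses are not given: they have to be found in the camera images.
- clamp_base: Clamp fixture, fixed to the bench: dark steel base plate 200 x 90 x 12 mm. Origin on the bench under the nest centre; +x points from the open front end (75 mm before the origin) to the stop bar and clamp hinge, y across, z up. The stop bar (12 x 70 mm, top 28 mm above the bench) has its face 30 mm from the origin toward +x and looks to -x. Nothing bounds the nest at the front or sides. Hinge yoke (34 x 34 mm) 85 mm from the origin along +x, top 78 mm above the bench.
- nest (a point): Centre of the nest on the top of the fixture's base plate, 12 mm above the bench, with the fixture's axes. A block 60 mm long set flush against the stop bar is centred here; the clamp pad comes down here.
- clamp_hinge (a point): The clamp arm's hinge axis, along the fixture's y, 85 mm from the nest centre toward +x, 62 mm above the bench.
- clamp_grip (a point): Centre of the black round grip at the free end of the clamp arm, 135 mm from the hinge axis: a drum lying along the fixture's y, 30 mm wide in y, 27 mm in diameter, to be pinched on its flat ends from above; it can pivot between the fingers as the arm swings. With the arm down it is 62 mm above the bench, 50 mm from the nest centre toward -x. Its axes turn with the arm.
- clamp_arm (a joint): Angle of the clamp arm (rad): 0 level with its rubber pad on a 25 mm high block, about -0.15 if let down with no block beneath, upright at 1.57, stopped leaning back at 2.1. Moves by weight alone (0.35 kg): let go before upright it falls down, past about 1.65 it falls back to 2.1 and stays. Arm 14 mm wide, pad 85 mm from the hinge.
- drop_box: Drop box, fixed: grey sheet-steel box with flat cover and a steel deck before its gate. Origin on the bench under the deck; +x into the box, z up. Deck: top 92 mm above the bench, x -60 to +10 mm, 110 mm wide, no rails. Box: x +10 to +216 mm, 112 mm wide, 156 mm high. Behind the sill a slippery slide drops at 53 degrees to a sloping floor 75 mm below the deck: a block pushed well past half way tips and slides in.
- gate (a point): Middle of the gate's sill: the inner edge of the deck (10 mm from the origin, 92 mm above the bench), drop box axes. The opening is 82 mm wide and 50 mm high, closed by the flap.
- flap (a joint): Angle of the flap (rad): 0 hanging shut, grows as it swings into the box, up to 1.45. Steel flap 78 x 47 mm hinged along its top edge 142 mm above the bench, 6 mm inside the sill; a light spring (under 1 N at its lower edge) shuts it.
- block_clamped: Finished aluminium block, 60 (x) x 40 (y) x 25 (z) mm, with a step 12 mm long and 10 mm deep cut along the top at both x ends; 0.15 kg. Origin at the centre of its underside. Starts clamped in the fixture.
- half_block: Half-finished aluminium block, 60 (x) x 40 (y) x 25 (z) mm, with the same step at its +x end only; the other end is plain. Origin at the centre of its underside. Lies on the bench.
- step_end (a point): Middle of the end face under the step of the half-finished block, 30 mm from its centre along its +x.
- tape_measure: Yellow tape measure 66 x 82 x 37 mm, leave alone. Origin at the centre of its underside.
- tip_box: Small carton 45 x 70 x 29 mm, leave alone. Origin at the centre of its underside.
- block_1: Finished block of the same shape and size as the clamped one (stepped at both ends), loose on the bench; may be absent. Origin at the centre of its underside.
- block_2: Finished block of the same shape and size as the clamped one (stepped at both ends), loose on the bench; may be absent. Origin at the centre of its underside.
- block_3: Finished block of the same shape and size as the clamped one (stepped at both ends), loose on the bench; may be absent. Origin at the centre of its underside.
Things that resemble listed ones, but are neither listed nor needed, are in the scene too. Leave any brown or pink look-alike of the half_block alone. What is shaped like the block_clamped but green or turquoise is not meant.

How it is judged:
By the outcome, as a careful person would: the job done as asked, in the order asked, and still so for the second after the job is handed in, with the robot touching nothing.
Of block_1, block_2, block_3 only 1 to 2 are there at a start; the rules pass over those that are not, and their reading is None.
At some moment in a run one of block_1, block_2, block_3 may be knocked a few centimetres aside while the robot is not near it.
Once in a run the grip may slacken for a moment while it holds something.
It also fails if it takes over 208 s, if anything falls off the work surface, if the arm or the gripper's body presses on something with over 40 N, if the wrist force passes 120 N, or if a joint passes its speed limit or range.

## Working session

There is one attempt and no reset: what is moved stays moved. The work goes in short steps, Python scripts to look and compute and a shell command to move; the robot and the scene stay as the last step left them, time stands still between calls to the robot, and variables do not carry over. Pictures are saved under pics/ and viewed, at most 14 in all, crops included, and the job is handed in when it is done.

```bash
ls; mkdir -p pics; python3 - <<'E'
from cell import env,cams
import cv2
for n in("scene","top"):
    im=cams.read_camera(n); cv2.imwrite(f"pics/{n}0.png",im[:,:,::-1]); 
    cv2.imwrite(f"pics/{n}0b.png",cv2.resize(im[:,:,::-1],(800,600),interpolation=cv2.INTER_CUBIC))
    print(cams.camera_info(n))
print(env.get_obs())
E
```

```text
pics
{'fx': 396.74194180514746, 'fy': 396.74194180514746, 'cx': 258.0421422945003, 'cy': 187.15315989643145, 'k1': 0.02712956995136539, 'rvec': array([ 0.15518306, -2.91046079,  1.03714983]), 'tvec': array([0.48208747, 0.14365403, 1.12042761])}
{'fx': 362.5202410980313, 'fy': 362.5202410980313, 'cx': 254.6355828606152, 'cy': 190.20087045614818, 'k1': -0.05873394256856002, 'rvec': array([ 2.19951544, -2.1459468 ,  0.09970386]), 'tvec': array([-0.03926494,  0.49753315,  1.03120259])}
{'time_s': 0.1, 'qpos': array([-70.23898108,  18.43576754,  -4.01590966,  83.16736256,
         1.29612453,  78.53902402,  -3.26056922]), 'joint_velocities': array([ 0.02672736,  0.05188067,  0.00689969, -0.18859522, -0.00156172,
        0.13212884, -0.04087699]), 'effort': array([-2.06326563e-04, -4.92567480e+01, -4.05678246e-01, -3.13400495e+01,
       -6.40712189e-02,  3.94926360e-02,  7.39153302e-05]), 'tool_pos': array([0.21100584, 0.6142749 , 0.21246492]), 'tool_rot': array([-1.79903138e+02,  6.29633693e-03,  1.61048583e+02]), 'force': array([ 0.52721829, -0.16703812,  0.080842  ]), 'wrist_torque': array([ 0.00107953, -0.00149014, -0.00699211]), 'grasp_force': 0.0, 'grip_width': 0.08662251245704747}
```

View pics/scene0b.png

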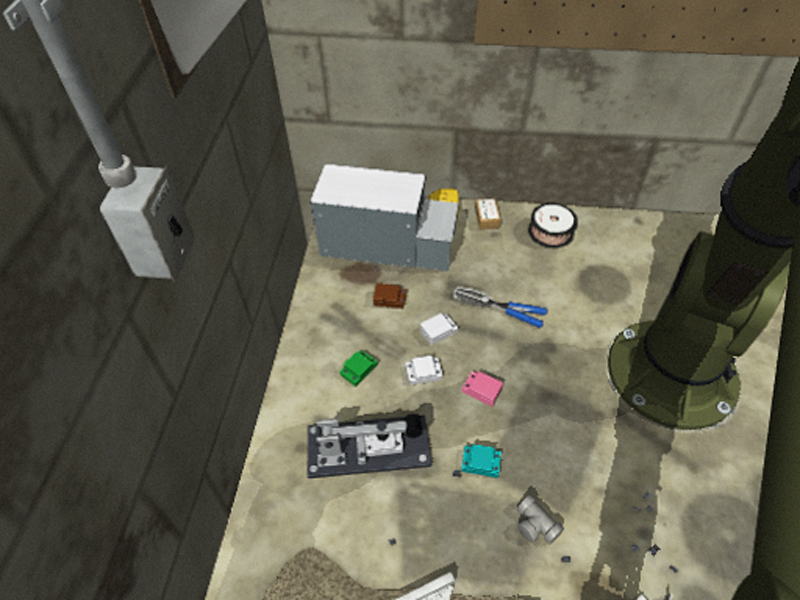

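View pics/top0b.png

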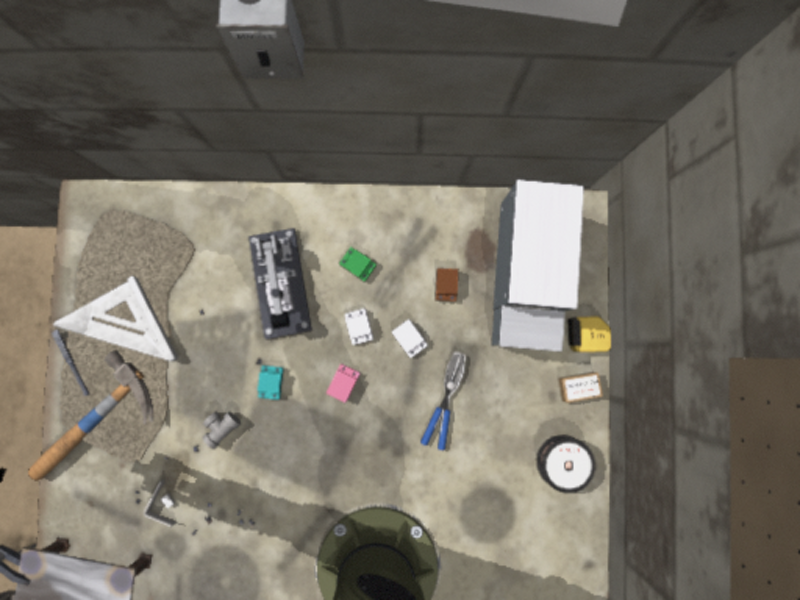

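The two white blocks are at scene (423,369)/(438,328) and top (358,327)/(408,338), in 800x600 pixels. The clamp is at top (280,283) and the drop box at (540,250) with its deck at the bottom end. Next I'll zoom in and measure.

```bash
cat > h.py <<'E'
import numpy as np, cv2
from cell import env,cams
def cam(n):
    i=cams.camera_info(n); R=cv2.Rodrigues(np.array(i["rvec"]))[0]; return i,R,np.array(i["tvec"])
def proj(n,P):
    i,R,t=cam(n); p=np.atleast_2d(P)@R.T+t; s=p[:,:2]/p[:,2:]; s=s*(1+i["k1"]*(s**2).sum(1,keepdims=True))
    return s*[i["fx"],i["fy"]]+[i["cx"],i["cy"]]
def ray(n,uv):
    i,R,t=cam(n); d=(np.atleast_2d(uv)-[i["cx"],i["cy"]])/[i["fx"],i["fy"]]; s=d.copy()
    for _ in range(20): s=d/(1+i["k1"]*(s**2).sum(1,keepdims=True))
    v=np.c_[s,np.ones(len(s))]@R; return -R.T@t,v
def onz(n,uv,z):
    c,v=ray(n,uv); return c+v*((z-c[2])/v[:,2:])
def tri(uv1,uv2,n1="scene",n2="top"):
    c1,v1=ray(n1,uv1); c2,v2=ray(n2,uv2); A=np.zeros((3,3)); b=np.zeros(3)
    for c,v in((c1,v1[0]),(c2,v2[0])):
        v=v/np.linalg.norm(v); M=np.eye(3)-np.outer(v,v); A+=M; b+=M@c
    return np.linalg.solve(A,b)
E
python3 - <<'E'
from h import *
for n in("scene","top"): print(n,-cam(n)[1].T@cam(n)[2])
k=512/800
for name,s,t in[("finA",(423,369),(358,327)),("B",(438,328),(408,338)),("gripknob",(413,426),(281,321)),("tape",(443,196),(592,334)),("carton",(488,213),(581,388)),("green",(358,367),(358,264)),("teal",(483,460),(270,381)),("pink",(483,388),(344,384)),("brown",(389,295),(447,284))]:
    print(name,tri(np.array(s)*k,np.array(t)*k).round(3))
s=cv2.imread("pics/scene0.png");t=cv2.imread("pics/top0.png")
a=cv2.resize(s[190:310,190:330],None,fx=4,fy=4,interpolation=3)   # scene crop
b=cv2.resize(t[140:260,150:290],None,fx=4,fy=4,interpolation=3)
c=np.vstack([a[:,:],])
cv2.imwrite("pics/cs.png",cv2.resize(s[190:310,185:325],(700,600),interpolation=3)); cv2.imwrite("pics/ct.png",cv2.resize(t[140:260,150:290],(700,600),interpolation=3))
E
```

```text
scene [0.40214932 0.64623883 0.96387455]
top [ 0.40018315 -0.02983906  1.07304372]
finA [0.443 0.046 0.01 ]
B [ 0.424 -0.048  0.01 ]
gripknob [0.448 0.183 0.054]
tape [ 0.438 -0.385  0.04 ]
carton [ 0.337 -0.374  0.008]
green [0.562 0.051 0.004]
teal [0.334 0.208 0.009]
pink [0.335 0.07  0.003]
brown [ 0.527 -0.119  0.009]
```

View pics/cs.png

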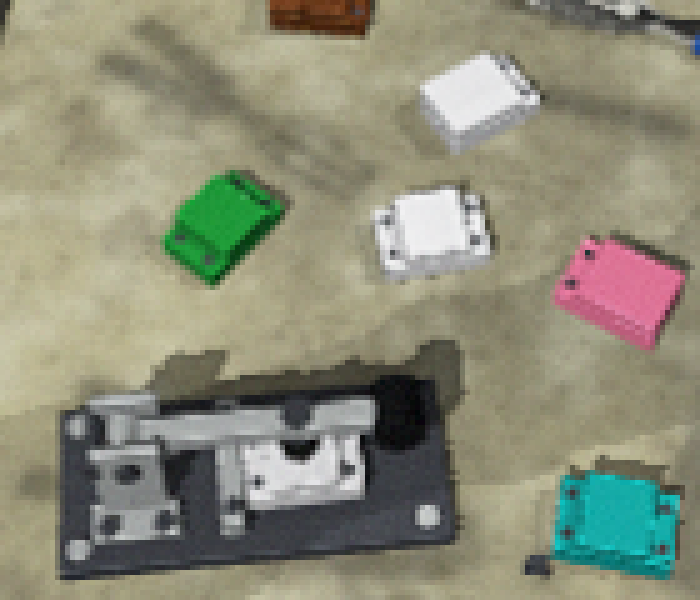

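View pics/ct.png

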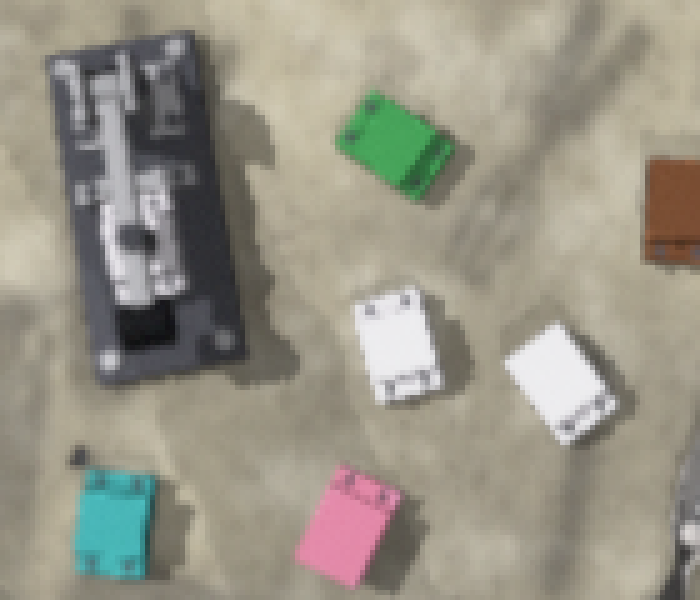

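Top crop: the finished block is at crop (398,345). The half block is at (562,383), with its step pointing down-right, i.e. toward the robot. The plate corners are about (45,57), (190,30), (247,357) and (97,383). Next I'll get exact poses from masks.

```bash
cat >> h.py <<'E'
def white_rects(im,n,z,vmin=150,smax=40,box=None):
    hsv=cv2.cvtColor(im,cv2.COLOR_BGR2HSV); m=((hsv[:,:,2]>vmin)&(hsv[:,:,1]<smax)).astype(np.uint8)
    if box: k=np.zeros_like(m); k[box[1]:box[3],box[0]:box[2]]=1; m*=k
    m=cv2.morphologyEx(m,cv2.MORPH_CLOSE,np.ones((3,3)))
    o=[]
    for c in cv2.findContours(m,0,2)[0]:
        if cv2.contourArea(c)<100: continue
        P=onz(n,c[:,0,:].astype(float),z)[:,:2]; r=cv2.minAreaRect((P*1000).astype(np.float32)); o.append((np.round(r[0],1),np.round(r[1],1),round(r[2],1)))
    return o
E
python3 - <<'E'
from h import *
s=cv2.imread("pics/scene0.png");t=cv2.imread("pics/top0.png")
for r in white_rects(t,"top",.025,175,45,(215,170,290,240)): print("top",r)
for r in white_rects(s,"scene",.025,175,45,(245,190,310,255)): print("scene",r)
# half-block: step end holes etc by hand
c=lambda a:np.array(a)/5.+[150,140]
tc=c([(45,57),(190,30),(247,357),(97,383)]);P=onz("top",tc-.4,.012)[:,:2];print("plate",P.round(4))
M=np.array([(125,45),(125,-45),(-75,-45),(-75,45)])/1000
def fit(M,P):
    a=M-M.mean(0);b=P-P.mean(0);th=np.arctan2((a[:,0]*b[:,1]-a[:,1]*b[:,0]).sum(),(a*b).sum());R=np.array([[np.cos(th),-np.sin(th)],[np.sin(th),np.cos(th)]]);o=P.mean(0)-R@M.mean(0);print("pose",o.round(4),np.degrees(th).round(2),"res mm",((P-(M@R.T+o))*1e3).round(1).tolist())
fit(M,P)
k=.64
B=np.array([(518,181),(583,185),(577,307),(508,303)])*k
P=onz("top",B,.156)[:,:2];M=np.array([(216,56),(216,-56),(10,-56),(10,56)])/1000;fit(M,P)
def hull(im,n,box,f,z):
    h=cv2.cvtColor(im,cv2.COLOR_BGR2HSV).astype(int);m=f(h).astype(np.uint8);kk=np.zeros_like(m);kk[box[1]:box[3],box[0]:box[2]]=1;m*=kk;m=cv2.morphologyEx(m,cv2.MORPH_OPEN,np.ones((3,3)))
    cs=max(cv2.findContours(m,0,2)[0],key=cv2.contourArea);P=onz(n,cs[:,0,:].astype(float),z)[:,:2]*1000;r=cv2.minAreaRect(P.astype(np.float32));print(n,r,cv2.boxPoints(r).round(0).tolist())
for f in [lambda h:(h[:,:,2]<100)&(h[:,:,0]>90)&(h[:,:,0]<140)]:
    hull(t,"top",(150,140,205,225),f,.012); hull(s,"scene",(190,260,285,310),f,.012)
hull(t,"top",(310,105,380,202),lambda h:(h[:,:,2]>200)&(h[:,:,1]<40),.156)
hull(s,"scene",(190,95,280,140),lambda h:(h[:,:,2]>200)&(h[:,:,1]<40),.156)
cv2.imwrite("pics/box.png",np.hstack([cv2.resize(s[100:180,195:305],(396,288),interpolation=3),cv2.resize(t[105:230,305:400],(219,288),interpolation=3)]))
E
```

```text
top (array([419.7, -43.4]), array([60.5, 53.2]), 37.4)
top (array([454.4,  56.6]), array([80.7, 87.6]), 79.7)
top (array([500.1, -64.3]), array([116.8,  55.2]), 1.1)
scene (array([445.3,  53.5]), array([63.4, 47.7]), 15.5)
scene (array([427.8, -45.3]), array([59.8, 53.1]), 35.4)
plate [[0.6098 0.2625]
 [0.6281 0.1762]
 [0.4342 0.1344]
 [0.4167 0.2221]]
pose [0.4977 0.1936] 11.94 res mm [[-0.9, -1.0], [-1.3, 0.8], [0.6, 0.3], [1.7, -0.1]]
pose [ 0.4685 -0.2637] -3.42 res mm [[-2.1, -2.0], [1.1, 0.4], [2.0, 0.0], [-0.9, 1.6]]
top ((515.7472534179688, 191.806640625), (183.42750549316406, 77.49444580078125), 11.331037521362305) [[418.0, 212.0], [433.0, 136.0], [613.0, 172.0], [598.0, 248.0]]
scene ((517.02685546875, 216.82052612304688), (194.26422119140625, 62.32992935180664), 11.792948722839355) [[416.0, 227.0], [428.0, 166.0], [618.0, 206.0], [606.0, 267.0]]
top ((582.0127563476562, -268.944580078125), (110.86051177978516, 205.52371215820312), 86.15419006347656) [[476.0, -317.0], [681.0, -331.0], [688.0, -221.0], [483.0, -207.0]]
scene ((582.4194946289062, -265.0646057128906), (110.84986877441406, 203.72802734375), 86.34345245361328) [[477.0, -314.0], [681.0, -327.0], [688.0, -216.0], [484.0, -203.0]]
```

View pics/box.png

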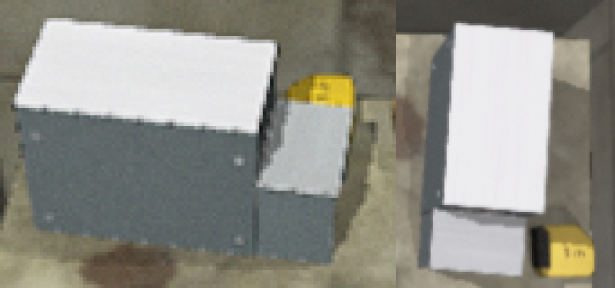

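Box yaw is about -3.8°, with its origin near (0.4695, -0.2595). The deck is clear, and the tape measure sits beside it. Next: block corners, the switch box on the wall, and a move planner.

```bash
cat >> h.py <<'E'
FO=np.array([.4977,.1936]);FY=11.9;BO=np.array([.4695,-.2595]);BY=-3.8
def fx(x,y=0,o=None,yaw=None):
    o=FO if o is None else o; yaw=FY if yaw is None else yaw; a=np.radians(yaw); return o+np.array([np.cos(a)*x-np.sin(a)*y,np.sin(a)*x+np.cos(a)*y])
def bx(x,y=0): return fx(x,y,BO,BY)
def plan(pts,yaw0=None,p0=None):
    """pts: list of (x,y,z,yaw). prints shares of spin then tx,ty,tz totals, sequentially (spin first)"""
    ob=env.get_obs(); p=np.array(ob["tool_pos"]) if p0 is None else np.array(p0); y=ob["tool_rot"][2] if yaw0 is None else yaw0
    for q in pts:
        d=(q[3]-y+180)%360-180; y=q[3]; a=np.radians(y); v=np.array(q[:3])-p; p=np.array(q[:3])
        t=np.array([np.cos(a)*v[0]+np.sin(a)*v[1], np.sin(a)*v[0]-np.cos(a)*v[1], -v[2]])/.05
        print("spin",round(-d/4,2),"txyz",t.round(2).tolist(),"->",np.round(q,4).tolist())
E
python3 - <<'E'
from h import *
c=lambda a:np.array(a)/5.+[150,140]-.4
cs=lambda a:np.array(a)/5.+[185,190]-.4
H=np.r_[onz("top",c([(503,362),(558,322)]),.025),onz("top",c([(620,402),(570,445)]),.015)];print(H.round(3),H.mean(0).round(4))
A=onz("top",c([(355,300),(420,287),(441,387),(380,403)]),.015);print(A.round(3),A.mean(0).round(4))
# scene: step-level corners
print("A scene",onz("scene",cs([(372,211),(465,187),(495,240),(383,280)]),.013).mean(0).round(4))
for n,p in(("H",H),("A",A)):
    e=(p[2]+p[3]-p[0]-p[1]); print(n,np.degrees(np.arctan2(e[1],e[0])),np.linalg.norm(p[:2]-p[2:][::-1],axis=1))
k=.64; print("switch",tri(np.array((130,210))*k,np.array((260,50))*k))
plan([(*fx(-.05),.20,191.9),(*fx(-.05),.066,191.9)])
E
```

```text
[[ 0.435 -0.016  0.025]
 [ 0.459 -0.047  0.025]
 [ 0.413 -0.084  0.015]
 [ 0.388 -0.056  0.015]] [ 0.4236 -0.0507  0.02  ]
[[0.469 0.072 0.015]
 [0.478 0.034 0.015]
 [0.42  0.02  0.015]
 [0.409 0.055 0.015]] [0.4439 0.0454 0.015 ]
A scene [0.4449 0.0456 0.013 ]
H -139.96349724782579 [0.06243991 0.05943762]
A -165.47767903507537 [0.06195066 0.05973743]
switch [0.76734436 0.1455443  0.45255068]
spin -7.71 txyz [-2.88, -9.42, 0.25] -> [0.4488, 0.1833, 0.2, 191.9]
spin -0.0 txyz [-0.0, 0.0, 2.68] -> [0.4488, 0.1833, 0.066, 191.9]
```

```bash
python3 -m pendant '[{"spin":-1},{"spin":-1},{"spin":-1},{"spin":-1},{"spin":-1},{"spin":-1},{"spin":-1},{"spin":-0.7},{"claw":0}]'
python3 -m pendant '[{"tx":-0.3,"ty":-1},{"tx":-0.3,"ty":-1},{"tx":-0.3,"ty":-1},{"tx":-0.3,"ty":-1},{"tx":-0.3,"ty":-1},{"tx":-0.3,"ty":-1},{"tx":-0.3,"ty":-1},{"tx":-0.3,"ty":-1},{"tx":-0.3,"ty":-1},{"tx":-0.2,"ty":-0.4}]'
python3 -m pendant '[{},{}]'
python3 -c "
from h import *
plan([(*fx(-.05),.11,191.9),(*fx(-.05),.066,191.9)])"
```

```text
spin -7.71 txyz [-2.88, -9.42, 2.05] -> [0.4488, 0.1833, 0.11, 191.9]
spin -0.0 txyz [-0.0, 0.0, 0.88] -> [0.4488, 0.1833, 0.066, 191.9]invalid input at $[0]: expected keys tx, ty, tz, spin, claw
invalid input at $[0]: expected keys tx, ty, tz, spin, claw
invalid input at $[0]: expected keys tx, ty, tz, spin, claw
```

```bash
python3 -m pendant '[{"tx":0,"ty":0,"tz":0,"spin":-1,"claw":0},{"tx":0,"ty":0,"tz":0,"spin":-1,"claw":0},{"tx":0,"ty":0,"tz":0,"spin":-1,"claw":0},{"tx":0,"ty":0,"tz":0,"spin":-1,"claw":0},{"tx":0,"ty":0,"tz":0,"spin":-1,"claw":0},{"tx":0,"ty":0,"tz":0,"spin":-1,"claw":0},{"tx":0,"ty":0,"tz":0,"spin":-1,"claw":0},{"tx":0,"ty":0,"tz":0,"spin":-0.7,"claw":0},{"tx":0,"ty":0,"tz":0,"spin":0,"claw":0}]'
python3 -m pendant '[{"tx":-0.3,"ty":-1,"tz":0,"spin":0,"claw":0},{"tx":-0.3,"ty":-1,"tz":0,"spin":0,"claw":0},{"tx":-0.3,"ty":-1,"tz":0,"spin":0,"claw":0},{"tx":-0.3,"ty":-1,"tz":0,"spin":0,"claw":0},{"tx":-0.3,"ty":-1,"tz":0,"spin":0,"claw":0},{"tx":-0.3,"ty":-1,"tz":0,"spin":0,"claw":0},{"tx":-0.3,"ty":-1,"tz":0,"spin":0,"claw":0},{"tx":-0.3,"ty":-1,"tz":0,"spin":0,"claw":0},{"tx":-0.3,"ty":-1,"tz":0,"spin":0,"claw":0},{"tx":-0.2,"ty":-0.4,"tz":0,"spin":0,"claw":0}]'
python3 -m pendant '[{"tx":0,"ty":0,"tz":0,"spin":0,"claw":0},{"tx":0,"ty":0,"tz":0,"spin":0,"claw":0}]'
python3 -c "
from h import *
print(env.get_obs()['qpos'])
plan([(*fx(-.05),.11,191.9),(*fx(-.05),.066,191.9)])"
```

```text
time_s: 1.23
tool_pos: [0.2111, 0.6145, 0.2129]
tool_rot: [-180.0, -0.0, -168.2]
force: [0.7, 0.8, 0.7]
grip_width: 0.0869
grasp_force: 0.0
time_s: 2.48
tool_pos: [0.4508, 0.181, 0.2136]
tool_rot: [-180.0, 0.0, -168.5]
force: [-0.3, 0.2, -0.3]
grip_width: 0.0872
grasp_force: 0.0
time_s: 2.72
tool_pos: [0.4487, 0.1859, 0.2133]
tool_rot: [180.0, -0.0, -168.1]
force: [-0.8, 0.1, -0.9]
grip_width: 0.0871
grasp_force: 0.0
[-38.95542814  -2.01003803  13.08146587 106.15204328   0.42472128
  75.82557408  75.93774577]
spin 0.01 txyz [0.01, -0.05, 2.07] -> [0.4488, 0.1833, 0.11, 191.9]
spin -0.0 txyz [-0.0, 0.0, 0.88] -> [0.4488, 0.1833, 0.066, 191.9]
```

```bash
python3 -m pendant '[{"tx":0,"ty":-0.05,"tz":0.7,"spin":0,"claw":0},{"tx":0,"ty":0,"tz":0.7,"spin":0,"claw":0},{"tx":0,"ty":0,"tz":0.7,"spin":0,"claw":0},{"tx":0,"ty":0,"tz":0.6,"spin":0,"claw":0},{"tx":0,"ty":0,"tz":0.35,"spin":0,"claw":0},{"tx":0,"ty":0,"tz":0,"spin":0,"claw":0}]'
python3 -m pendant '[{"tx":0,"ty":0,"tz":0,"spin":0,"claw":0.6},{"tx":0,"ty":0,"tz":0,"spin":0,"claw":0.8},{"tx":0,"ty":0,"tz":0,"spin":0,"claw":1},{"tx":0,"ty":0,"tz":0,"spin":0,"claw":1},{"tx":0,"ty":0,"tz":0,"spin":0,"claw":1},{"tx":0,"ty":0,"tz":0,"spin":0,"claw":1}]' 12
python3 -c "
from h import *
# swing steps: tool -x = fixture +x  ; theta list
th=np.radians([0,12,24,36,48,60,72,80,88,96,102])
x=85-135*np.cos(th);z=62+135*np.sin(th)
print(np.c_[-np.diff(x)/50,-np.diff(z)/50].round(2).tolist())
print(env.get_obs()['tool_pos'], fx(-.05))
"
```

```text
time_s: 3.48
tool_pos: [0.448, 0.1831, 0.0596]
tool_rot: [-180.0, -0.2, -168.0]
force: [-0.8, -0.8, -0.1]
grip_width: 0.0871
grasp_force: 0.0
time_s: 4.22
tool_pos: [0.4501, 0.1821, 0.061]
tool_rot: [180.0, 0.0, -168.2]
force: [0.2, -0.0, -0.0]
grip_width: 0.035
grasp_force: 0.0
[[-0.06, -0.56], [-0.17, -0.54], [-0.28, -0.49], [-0.38, -0.42], [-0.46, -0.33], [-0.52, -0.23], [-0.37, -0.09], [-0.37, -0.04], [-0.38, 0.01], [-0.28, 0.04]]
[0.45009193 0.18206169 0.06098185] [0.44877455 0.18328979]
```

```bash
python3 -m pendant '[{"tx":0,"ty":0,"tz":0,"spin":0,"claw":1},{"tx":0,"ty":0,"tz":0,"spin":0,"claw":1},{"tx":0,"ty":0,"tz":0,"spin":0,"claw":1}]' 12
python3 -m pendant '[{"tx":-0.06,"ty":0,"tz":-0.56,"spin":0,"claw":1},{"tx":0,"ty":0,"tz":0,"spin":0,"claw":1},{"tx":0,"ty":0,"tz":0,"spin":0,"claw":1}]'
```

```text
time_s: 4.6
tool_pos: [0.4496, 0.1842, 0.061]
tool_rot: [179.9, 0.0, -168.1]
force: [0.2, 5.7, -1.0]
grip_width: 0.0294
grasp_force: 12.0
time_s: 4.97
tool_pos: [0.4532, 0.1849, 0.0888]
tool_rot: [179.8, 0.1, -168.1]
force: [0.9, 7.1, -3.2]
grip_width: 0.0293
grasp_force: 12.0
```

```bash
python3 -m pendant '[{"tx":-0.17,"ty":0.03,"tz":-0.54,"spin":0,"claw":1},{"tx":-0.28,"ty":0.0,"tz":-0.49,"spin":0,"claw":1},{"tx":-0.38,"ty":0,"tz":-0.42,"spin":0,"claw":1},{"tx":-0.46,"ty":0,"tz":-0.33,"spin":0,"claw":1},{"tx":-0.52,"ty":0,"tz":-0.23,"spin":0,"claw":1},{"tx":0,"ty":0,"tz":0,"spin":0,"claw":1}]'
python3 -m pendant '[{"tx":-0.37,"ty":0,"tz":-0.09,"spin":0,"claw":1},{"tx":-0.37,"ty":0,"tz":-0.04,"spin":0,"claw":1},{"tx":-0.38,"ty":0,"tz":0.01,"spin":0,"claw":1},{"tx":-0.28,"ty":0,"tz":0.04,"spin":0,"claw":1},{"tx":0,"ty":0,"tz":0,"spin":0,"claw":1},{"tx":0,"ty":0,"tz":0,"spin":0,"claw":1}]'
```

```text
time_s: 5.72
tool_pos: [0.542, 0.2034, 0.1886]
tool_rot: [180.0, -0.0, -168.2]
force: [-1.7, 3.3, -1.4]
grip_width: 0.0289
grasp_force: 12.0
time_s: 6.48
tool_pos: [0.6094, 0.2171, 0.193]
tool_rot: [180.0, -0.0, -168.1]
force: [0.5, 2.3, 1.7]
grip_width: 0.0306
grasp_force: 1.2
```

```bash
python3 -m pendant '[{"tx":0,"ty":0,"tz":0,"spin":0,"claw":0.4},{"tx":0,"ty":0,"tz":0,"spin":0,"claw":0},{"tx":0,"ty":0,"tz":0,"spin":0,"claw":0},{"tx":0,"ty":0,"tz":0,"spin":0,"claw":0},{"tx":0,"ty":0,"tz":-0.7,"spin":0,"claw":0},{"tx":0,"ty":0,"tz":-0.8,"spin":0,"claw":0},{"tx":1,"ty":0,"tz":0,"spin":0,"claw":0},{"tx":1,"ty":0,"tz":0,"spin":0,"claw":0},{"tx":1,"ty":0,"tz":0,"spin":0,"claw":0},{"tx":0,"ty":0,"tz":0,"spin":0,"claw":0}]'
python3 -m pendant '[{"tx":0,"ty":1,"tz":0,"spin":0,"claw":0},{"tx":0,"ty":1,"tz":0,"spin":0,"claw":0},{"tx":0,"ty":1,"tz":0,"spin":0,"claw":0},{"tx":0,"ty":0,"tz":0,"spin":0,"claw":0}]'
python3 - <<'E'
from h import *
s=cams.read_camera("scene")[:,:,::-1];t=cams.read_camera("top")[:,:,::-1]
cv2.imwrite("pics/s1.png",s);cv2.imwrite("pics/t1.png",t)
cv2.imwrite("pics/v1.png",np.hstack([cv2.resize(s[190:310,185:285],(400,480),interpolation=3),cv2.resize(t[130:250,150:250],(400,480),interpolation=3)]))
E
```

```text
time_s: 7.72
tool_pos: [0.4603, 0.186, 0.2689]
tool_rot: [179.9, -0.0, -168.1]
force: [0.0, 0.1, 0.3]
grip_width: 0.0871
grasp_force: 0.0
time_s: 8.22
tool_pos: [0.4305, 0.3381, 0.2677]
tool_rot: [179.9, -0.0, -167.7]
force: [0.3, 0.1, 0.3]
grip_width: 0.0866
grasp_force: 0.0
```

View pics/v1.png

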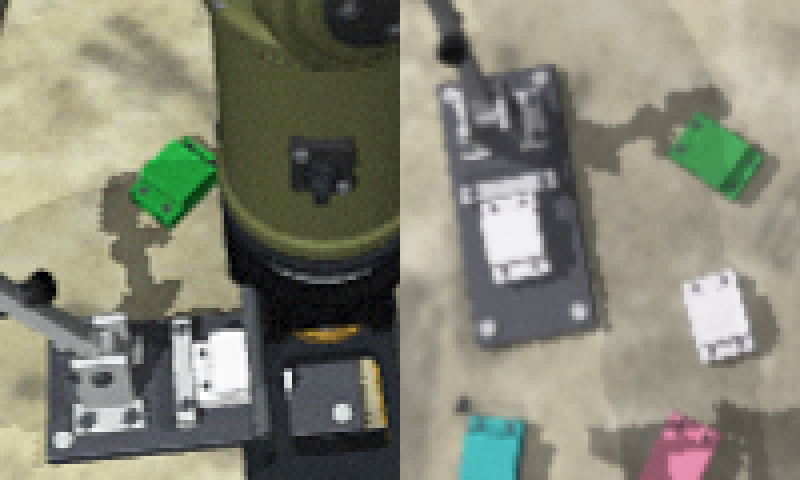

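The arm is back against its stop. The finished block sits in the nest at top-crop (515,240), and the loose finished block is at (717,315), apparently unmoved.

```bash
python3 - <<'E'
from h import *
c=lambda a:np.array(a)/4.+[150-100,130]-.4
A=onz("top",c([(478,203),(538,193),(553,275),(492,284)]),.027)[:,:2];print(A.round(4),A.mean(0).round(4))
B=onz("top",c([(456,185),(553,170),(556,186),(459,202)]),.028)[:,:2];print("bar",B.round(4),B.mean(0).round(4),"exp",fx(.036))
S=onz("top",c([(449,92),(542,77),(580,311),(487,328)]),.012)[:,:2];print("screws",S.round(4),S.mean(0))
e=S[0]+S[1]-S[2]-S[3];print(np.degrees(np.arctan2(e[1],e[0])), np.linalg.norm(e)/2)
e=B[0]-B[1];print(np.degrees(np.arctan2(-e[0],e[1])))
cs=lambda a:np.array(a)/4.+[185,190]-.4
Bs=onz("scene",cs([(170,322),(190,320),(196,425),(176,428)]),.028)[:,:2];print("bar scene",Bs.round(4),Bs.mean(0))
g=fx(.0);plan([(*g,.268,191.9),(*g,.10,191.9),(*g,.033,191.9)])
E
```

```text
[[0.5207 0.223 ]
 [0.5291 0.1794]
 [0.4695 0.1659]
 [0.4619 0.21  ]] [0.4953 0.1946]
bar [[0.5334 0.2396]
 [0.5461 0.169 ]
 [0.5344 0.1663]
 [0.521  0.2367]] [0.5337 0.2029] exp [0.53292632 0.20102335]
screws [[0.6052 0.2525]
 [0.618  0.1833]
 [0.4446 0.1478]
 [0.4304 0.2157]] [0.52453587 0.19980786]
11.718245004650925 0.17784930367230306
10.19111830691316
bar scene [[0.5466 0.1722]
 [0.5339 0.1694]
 [0.5192 0.2402]
 [0.5313 0.2434]] [0.53277353 0.20631702]
spin -0.01 txyz [-0.69, -3.0, 0.0] -> [0.4977, 0.1936, 0.268, 191.9]
spin -0.0 txyz [-0.0, 0.0, 3.36] -> [0.4977, 0.1936, 0.1, 191.9]
spin -0.0 txyz [-0.0, 0.0, 1.34] -> [0.4977, 0.1936, 0.033, 191.9]
```

```bash
sed -i 's/FO=np.array(\[.4977,.1936\])/FO=np.array([.4976,.1952])/' h.py
python3 -m pendant '[{"tx":-0.23,"ty":-1,"tz":0,"spin":0,"claw":0},{"tx":-0.23,"ty":-1,"tz":0,"spin":0,"claw":0},{"tx":-0.23,"ty":-0.96,"tz":0,"spin":0,"claw":0},{"tx":0,"ty":0,"tz":0.9,"spin":0,"claw":0},{"tx":0,"ty":0,"tz":0.9,"spin":0,"claw":0},{"tx":0,"ty":0,"tz":0.9,"spin":0,"claw":0},{"tx":0,"ty":0,"tz":0.6,"spin":0,"claw":0},{"tx":0,"ty":0,"tz":0,"spin":0,"claw":0}]'
python3 -m pendant '[{"tx":0,"ty":0,"tz":0,"spin":0,"claw":0},{"tx":0,"ty":0,"tz":0,"spin":0,"claw":0}]'
python3 -c "
from h import *
g=fx(0);plan([(*g,.034,191.9)])"
```

```text
time_s: 9.32
tool_pos: [0.4953, 0.1927, 0.1015]
tool_rot: [-179.9, -0.3, -168.3]
force: [-0.0, -0.1, -0.5]
grip_width: 0.0866
grasp_force: 0.0
time_s: 9.57
tool_pos: [0.4978, 0.1956, 0.1054]
tool_rot: [180.0, 0.2, -168.2]
force: [0.3, 0.3, -0.6]
grip_width: 0.0872
grasp_force: 0.0
spin -0.02 txyz [0.0, -0.01, 1.43] -> [0.4976, 0.1952, 0.034, 191.9]
```

```bash
python3 -m pendant '[{"tx":0,"ty":0,"tz":0.7,"spin":0,"claw":0},{"tx":0,"ty":0,"tz":0.5,"spin":0,"claw":0},{"tx":0,"ty":0,"tz":0.23,"spin":0,"claw":0.3},{"tx":0,"ty":0,"tz":0,"spin":0,"claw":0.5},{"tx":0,"ty":0,"tz":0,"spin":0,"claw":1},{"tx":0,"ty":0,"tz":0,"spin":0,"claw":1},{"tx":0,"ty":0,"tz":0,"spin":0,"claw":1},{"tx":0,"ty":0,"tz":0,"spin":0,"claw":1},{"tx":0,"ty":0,"tz":0,"spin":0,"claw":1}]' 25
python3 -c "
from h import *
g=fx(0);d=bx(-.024);print(env.get_obs()['tool_pos'])
plan([(*fx(-.005),.036,191.9),(*fx(-.005),.2,191.9),(*d,.2,176.2),(*d,.116,176.2)])"
```

```text
time_s: 10.7
tool_pos: [0.4964, 0.1954, 0.032]
tool_rot: [180.0, 0.0, -168.2]
force: [0.6, 0.1, 0.1]
grip_width: 0.0251
grasp_force: 0.0
[0.49635739 0.19541535 0.03203817]
spin -0.01 txyz [0.08, -0.01, -0.08] -> [0.4927, 0.1942, 0.036, 191.9]
spin -0.0 txyz [-0.0, 0.0, -3.28] -> [0.4927, 0.1942, 0.2, 191.9]
spin 3.93 txyz [0.34, -9.08, -0.0] -> [0.4456, -0.2579, 0.2, 176.2]
spin -0.0 txyz [0.0, 0.0, 1.68] -> [0.4456, -0.2579, 0.116, 176.2]
```

```bash
python3 - <<'E'
from h import *
print({k:env.get_obs()[k] for k in("grip_width","grasp_force","time_s")})
s=cams.read_camera("scene")[:,:,::-1];t=cams.read_camera("top")[:,:,::-1]
cv2.imwrite("pics/v2.png",np.hstack([cv2.resize(s[190:310,185:285],(400,480),interpolation=3),cv2.resize(t[130:250,150:250],(400,480),interpolation=3)]))
E
```

```text
{'grip_width': 0.025063340307530206, 'grasp_force': 0.0, 'time_s': 10.7}
```

View pics/v2.png

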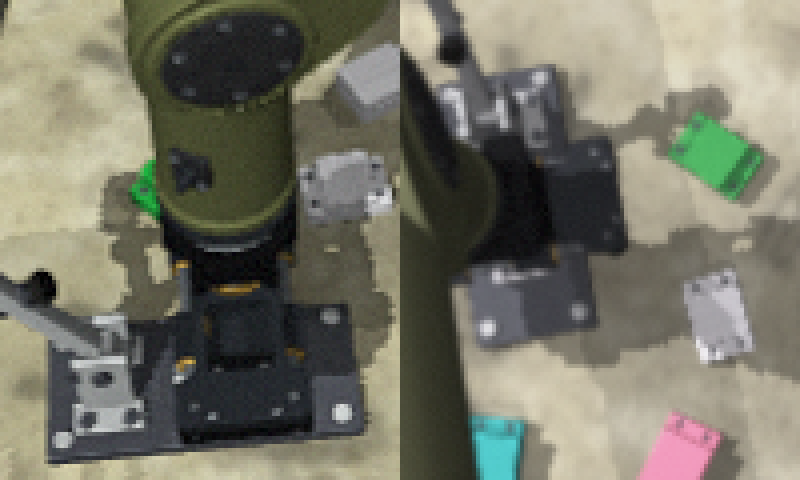

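The gripper hides the block, and only its front end shows, at top-crop (520,272). I'll step one row and read the gripper again.

```bash
python3 -m pendant '[{"tx":0,"ty":0,"tz":0,"spin":0,"claw":1}]' 25;python3 -m pendant '[{"tx":0,"ty":0,"tz":0,"spin":0,"claw":1},{"tx":0,"ty":0,"tz":0,"spin":0,"claw":1}]' 25
```

```text
time_s: 10.92
tool_pos: [0.4963, 0.1954, 0.0319]
tool_rot: [180.0, -0.0, -168.2]
force: [-0.6, 0.2, 0.2]
grip_width: 0.0069
grasp_force: 0.0
time_s: 11.18
tool_pos: [0.4964, 0.1954, 0.032]
tool_rot: [180.0, 0.0, -168.2]
force: [0.4, -0.5, 0.3]
grip_width: 0.0004
grasp_force: 0.0
```

```bash
python3 -m pendant '[{"tx":0,"ty":0,"tz":-1,"spin":0,"claw":0.8},{"tx":0,"ty":0,"tz":-1,"spin":0,"claw":0.5},{"tx":0,"ty":1,"tz":-1,"spin":0,"claw":0},{"tx":0,"ty":1,"tz":0,"spin":0,"claw":0},{"tx":0,"ty":1,"tz":0,"spin":0,"claw":0},{"tx":0,"ty":0,"tz":0,"spin":0,"claw":0}]'
python3 - <<'E'
from h import *
s=cams.read_camera("scene")[:,:,::-1];t=cams.read_camera("top")[:,:,::-1]
cv2.imwrite("pics/s3.png",s);cv2.imwrite("pics/t3.png",t)
cv2.imwrite("pics/v3.png",np.hstack([cv2.resize(s[190:310,185:285],(400,480),interpolation=3),cv2.resize(t[130:250,150:250],(400,480),interpolation=3)]))
E
```

```text
time_s: 11.92
tool_pos: [0.464, 0.3417, 0.1759]
tool_rot: [179.9, -0.0, -167.7]
force: [0.6, -1.0, -0.5]
grip_width: 0.0527
grasp_force: 0.0
```

View pics/v3.png

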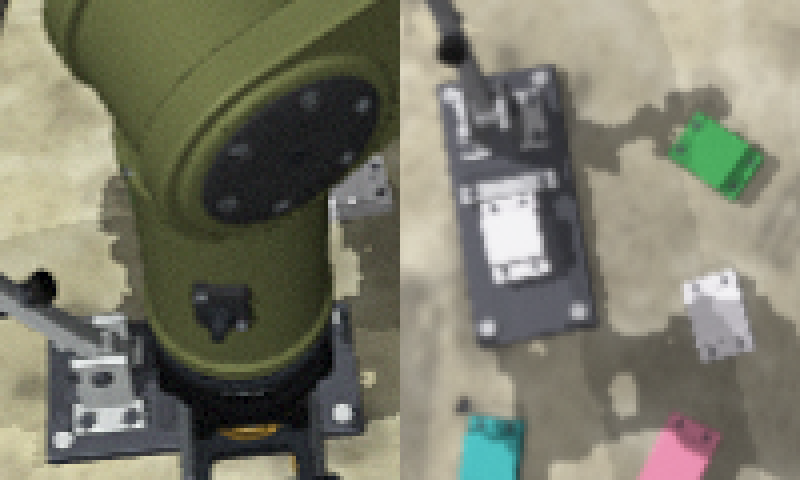

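The block hasn't moved, so the fingers closed without touching it. I'll check where the fingertips really are by marking the expected TCP and tip in the pictures just taken.

```bash
python3 - <<'E'
from h import *
ob=env.get_obs();p=np.array(ob["tool_pos"]);a=np.radians(ob["tool_rot"][2]);ty=np.array([np.sin(a),-np.cos(a),0])
print(p,ob["tool_rot"],ob["qpos"],ob["grip_width"])
out=[]
for n,f in(("scene","s3"),("top","t3")):
    im=cv2.imread(f"pics/{f}.png")
    pts=proj(n,[p,p+ty*.026-[0,0,.017],p-ty*.026-[0,0,.017]]);c=pts[0];print(n,pts.round(1))
    x0=int(np.clip(c[0]-50,0,412));y0=int(np.clip(c[1]-60,0,264));cr=cv2.resize(im[y0:y0+120,x0:x0+100],(400,480),interpolation=3)
    for q,col in zip(pts,[(0,0,255),(0,255,0),(255,0,0)]): cv2.circle(cr,tuple(int(v) for v in (q-[x0,y0]+.5)*4),3,col,-1)
    out.append(cr)
cv2.imwrite("pics/v4.png",np.hstack(out))
E
```

```text
[0.46651609 0.33644748 0.17580831] [-1.79944623e+02 -2.14777675e-02 -1.68084298e+02] [-46.32434313  10.47960165   8.86641613  97.37331861  -1.64350815
  72.31977909  64.81264851] 0.06082655389499389
scene [[247.9 312.5]
 [249.2 328.2]
 [247.1 303.6]]
top [[109.4 193.6]
 [102.2 196. ]
 [122.  192.3]]
```

View pics/v4.png

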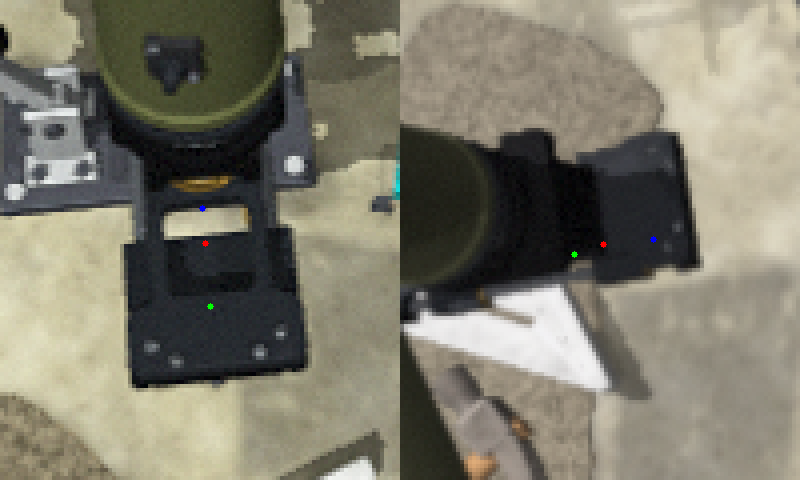

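The fingers are hidden under the body in this view (TCP mark at scene crop (205,243)), so it settles nothing. I'll probe by lowering the shut fingers gently onto free bench at about (0.475, 0.30).

```bash
python3 -m pendant '[{"tx":0,"ty":-0.7,"tz":0.8,"spin":0,"claw":1},{"tx":0,"ty":0,"tz":0.8,"spin":0,"claw":1},{"tx":0,"ty":0,"tz":0.8,"spin":0,"claw":1},{"tx":0,"ty":0,"tz":0,"spin":0,"claw":1},{"tx":0,"ty":0,"tz":0,"spin":0,"claw":1},{"tx":0,"ty":0,"tz":0,"spin":0,"claw":1},{"tx":0,"ty":0,"tz":0,"spin":0,"claw":1},{"tx":0,"ty":0,"tz":0,"spin":0,"claw":1}]'
python3 -m pendant '[{"tx":0,"ty":0,"tz":0.2,"spin":0,"claw":1},{"tx":0,"ty":0,"tz":0.2,"spin":0,"claw":1},{"tx":0,"ty":0,"tz":0,"spin":0,"claw":1}]'
```

```text
time_s: 13.02
tool_pos: [0.4742, 0.3026, 0.0569]
tool_rot: [180.0, 0.1, -168.1]
force: [-0.4, -1.2, -0.4]
grip_width: 0.0019
grasp_force: 0.0
time_s: 13.4
tool_pos: [0.4728, 0.3015, 0.0345]
tool_rot: [-179.9, -0.2, -168.1]
force: [-0.6, 0.2, -0.1]
grip_width: 0.0007
grasp_force: 0.0
```

```bash
python3 -m pendant '[{"tx":0,"ty":0,"tz":0.1,"spin":0,"claw":1},{"tx":0,"ty":0,"tz":0,"spin":0,"claw":1}]'
python3 -m pendant '[{"tx":0,"ty":0,"tz":0.08,"spin":0,"claw":1},{"tx":0,"ty":0,"tz":0,"spin":0,"claw":1}]'
```

```text
time_s: 13.65
tool_pos: [0.4737, 0.3021, 0.0308]
tool_rot: [-180.0, -0.0, -168.2]
force: [0.3, 0.1, -0.5]
grip_width: 0.0004
grasp_force: 0.0
time_s: 13.9
tool_pos: [0.4737, 0.3021, 0.0269]
tool_rot: [-180.0, -0.0, -168.2]
force: [0.3, -0.6, 0.1]
grip_width: 0.0005
grasp_force: 0.0
```

```bash
python3 -m pendant '[{"tx":0,"ty":0,"tz":0.1,"spin":0,"claw":1},{"tx":0,"ty":0,"tz":0,"spin":0,"claw":1}]'
python3 -m pendant '[{"tx":0,"ty":0,"tz":0.08,"spin":0,"claw":1},{"tx":0,"ty":0,"tz":0,"spin":0,"claw":1}]'
```

```text
time_s: 14.15
tool_pos: [0.4736, 0.302, 0.0217]
tool_rot: [-180.0, -0.0, -168.2]
force: [-0.2, -0.3, 0.7]
grip_width: 0.0004
grasp_force: 0.0
time_s: 14.4
tool_pos: [0.4736, 0.3021, 0.0178]
tool_rot: [-180.0, -0.0, -168.1]
force: [0.3, -0.2, 0.1]
grip_width: -0.0001
grasp_force: 0.0
```

```bash
python3 -m pendant '[{"tx":0,"ty":0,"tz":0.04,"spin":0,"claw":1},{"tx":0,"ty":0,"tz":0,"spin":0,"claw":1}]'
python3 -m pendant '[{"tx":0,"ty":0,"tz":0.04,"spin":0,"claw":1},{"tx":0,"ty":0,"tz":0,"spin":0,"claw":1}]'
```

```text
time_s: 14.65
tool_pos: [0.4738, 0.3022, 0.016]
tool_rot: [-180.0, -0.0, -168.2]
force: [0.7, 0.4, -0.0]
grip_width: 0.0007
grasp_force: 0.0
time_s: 14.9
tool_pos: [0.4738, 0.3022, 0.014]
tool_rot: [-180.0, -0.0, -168.2]
force: [-0.5, 0.3, 0.1]
grip_width: 0.0005
grasp_force: 0.0
```

```bash
for i in 1; do python3 -m pendant '[{"tx":0,"ty":0,"tz":0.08,"spin":0,"claw":1},{"tx":0,"ty":0,"tz":0,"spin":0,"claw":1}]'; done
python3 -m pendant '[{"tx":0,"ty":0,"tz":0.08,"spin":0,"claw":1},{"tx":0,"ty":0,"tz":0,"spin":0,"claw":1}]'
python3 -m pendant '[{"tx":0,"ty":0,"tz":0.05,"spin":0,"claw":1},{"tx":0,"ty":0,"tz":0,"spin":0,"claw":1}]'
```

```text
time_s: 15.15
tool_pos: [0.4736, 0.302, 0.0097]
tool_rot: [-180.0, -0.0, -168.2]
force: [0.6, -0.1, -0.2]
grip_width: 0.0007
grasp_force: 0.0
time_s: 15.4
tool_pos: [0.4736, 0.3021, 0.0057]
tool_rot: [-180.0, -0.0, -168.2]
force: [0.5, -0.2, 0.3]
grip_width: 0.0004
grasp_force: 0.0
time_s: 15.65
tool_pos: [0.4738, 0.3022, 0.0035]
tool_rot: [-180.0, -0.0, -168.2]
force: [-0.7, -0.5, -0.8]
grip_width: 0.0006
grasp_force: 0.0
```

```bash
python3 -m pendant '[{"tx":0,"ty":0,"tz":0.05,"spin":0,"claw":1},{"tx":0,"ty":0,"tz":0,"spin":0,"claw":1}]'
python3 -m pendant '[{"tx":0,"ty":0,"tz":0.05,"spin":0,"claw":1},{"tx":0,"ty":0,"tz":0,"spin":0,"claw":1}]'
```

```text
time_s: 15.9
tool_pos: [0.4738, 0.3021, 0.001]
tool_rot: [-180.0, -0.0, -168.2]
force: [-0.0, 0.3, -0.4]
grip_width: 0.0006
grasp_force: 0.0
time_s: 16.15
tool_pos: [0.4737, 0.3022, -0.0016]
tool_rot: [-180.0, -0.0, -168.2]
force: [-0.1, 0.3, 0.4]
grip_width: 0.0006
grasp_force: 0.0
```

```bash
python3 -m pendant '[{"tx":0,"ty":0,"tz":0.05,"spin":0,"claw":1},{"tx":0,"ty":0,"tz":0,"spin":0,"claw":1}]'
python3 -m pendant '[{"tx":0,"ty":0,"tz":0.05,"spin":0,"claw":1},{"tx":0,"ty":0,"tz":0,"spin":0,"claw":1}]'
```

```text
time_s: 16.4
tool_pos: [0.4737, 0.3021, -0.0041]
tool_rot: [-180.0, -0.0, -168.2]
force: [0.3, 0.8, 0.3]
grip_width: 0.0004
grasp_force: 0.0
time_s: 16.65
tool_pos: [0.4737, 0.3021, -0.0066]
tool_rot: [-180.0, -0.0, -168.2]
force: [0.5, -0.3, 0.4]
grip_width: 0.0005
grasp_force: 0.0
```

```bash
python3 -m pendant '[{"tx":0,"ty":0,"tz":0.05,"spin":0,"claw":1},{"tx":0,"ty":0,"tz":0,"spin":0,"claw":1}]'
python3 -m pendant '[{"tx":0,"ty":0,"tz":0.05,"spin":0,"claw":1},{"tx":0,"ty":0,"tz":0,"spin":0,"claw":1}]'
```

```text
time_s: 16.9
tool_pos: [0.4741, 0.3024, -0.0086]
tool_rot: [180.0, 0.0, -168.2]
force: [-0.6, -0.6, 1.9]
grip_width: 0.0005
grasp_force: 1.0
time_s: 17.15
tool_pos: [0.4741, 0.3024, -0.0087]
tool_rot: [180.0, -0.0, -168.2]
force: [-6.3, -3.9, 19.6]
grip_width: 0.0005
grasp_force: 9.6
```

```bash
python3 -m pendant '[{"tx":0,"ty":0,"tz":0.05,"spin":0,"claw":1},{"tx":0,"ty":0,"tz":0,"spin":0,"claw":1}]'
python3 -m pendant '[{"tx":0,"ty":0,"tz":0.05,"spin":0,"claw":1},{"tx":0,"ty":0,"tz":0,"spin":0,"claw":1}]'
```

```text
time_s: 17.4
tool_pos: [0.4742, 0.3025, -0.0088]
tool_rot: [180.0, -0.0, -168.2]
force: [-12.1, -7.8, 35.4]
grip_width: 0.0006
grasp_force: 18.0
time_s: 17.65
tool_pos: [0.4742, 0.3025, -0.0089]
tool_rot: [179.9, -0.1, -168.2]
force: [-17.1, -10.9, 52.7]
grip_width: 0.0003
grasp_force: 26.4
```

Contact comes at a TCP reading of -8.6 mm. The real fingertips are therefore 25.6 mm higher than the stated geometry gives, so I'll correct z by that amount.

```bash
cat >> h.py <<'E'
ZB=.0256   # true TCP z = reading + ZB
_plan=plan
def plan(pts,**k): _plan([(q[0],q[1],q[2]-ZB,q[3]) for q in pts],**k)
E
python3 -m pendant '[{"tx":0,"ty":0,"tz":-0.3,"spin":0,"claw":1},{"tx":0,"ty":0,"tz":-0.9,"spin":0,"claw":0.5},{"tx":0,"ty":0,"tz":-1,"spin":0,"claw":0},{"tx":0,"ty":0,"tz":0,"spin":0,"claw":0},{"tx":0,"ty":0,"tz":0,"spin":0,"claw":0},{"tx":0,"ty":0,"tz":0,"spin":0,"claw":0}]'
python3 -c "
from h import *
g=fx(0);plan([(*g,.12,191.9),(*g,.033,191.9)])"
```

```text
time_s: 18.4
tool_pos: [0.4728, 0.3015, 0.0919]
tool_rot: [-179.9, -0.2, -168.1]
force: [0.2, 0.1, -0.6]
grip_width: 0.0428
grasp_force: 0.0
spin -0.01 txyz [-0.05, -2.18, -0.05] -> [0.4976, 0.1952, 0.0944, 191.9]
spin -0.0 txyz [-0.0, 0.0, 1.74] -> [0.4976, 0.1952, 0.0074, 191.9]
```

```bash
python3 -m pendant '[{"tx":0,"ty":-0.8,"tz":0,"spin":0,"claw":0},{"tx":0,"ty":-0.8,"tz":0,"spin":0,"claw":0},{"tx":-0.05,"ty":-0.58,"tz":0,"spin":0,"claw":0},{"tx":0,"ty":0,"tz":0,"spin":0,"claw":0},{"tx":0,"ty":0,"tz":0.6,"spin":0,"claw":0},{"tx":0,"ty":0,"tz":0.6,"spin":0,"claw":0},{"tx":0,"ty":0,"tz":0.49,"spin":0,"claw":0},{"tx":0,"ty":0,"tz":0,"spin":0,"claw":0},{"tx":0,"ty":0,"tz":0,"spin":0,"claw":0}]'
python3 -m pendant '[{"tx":0,"ty":0,"tz":0,"spin":0,"claw":1},{"tx":0,"ty":0,"tz":0,"spin":0,"claw":1},{"tx":0,"ty":0,"tz":0,"spin":0,"claw":1},{"tx":0,"ty":0,"tz":0,"spin":0,"claw":1},{"tx":0,"ty":0,"tz":0,"spin":0,"claw":1},{"tx":0,"ty":0,"tz":0,"spin":0,"claw":1},{"tx":0,"ty":0,"tz":0,"spin":0,"claw":1}]' 25
python3 -c "
from h import *
g=fx(0);d=bx(-.024)
plan([(*fx(-.004),.035,191.9),(*fx(-.004),.2,191.9),(*d,.2,176.2),(*d,.114,176.2)])"
```

```text
time_s: 19.52
tool_pos: [0.4989, 0.197, 0.0096]
tool_rot: [180.0, 0.0, -168.1]
force: [-0.4, -0.3, -0.5]
grip_width: 0.0869
grasp_force: 0.0
time_s: 20.4
tool_pos: [0.4987, 0.1961, 0.0092]
tool_rot: [180.0, 0.0, -168.2]
force: [0.1, -0.4, -0.6]
grip_width: 0.0399
grasp_force: 24.8
spin -0.01 txyz [0.11, -0.01, -0.0] -> [0.4937, 0.1944, 0.0094, 191.9]
spin -0.0 txyz [-0.0, 0.0, -3.3] -> [0.4937, 0.1944, 0.1744, 191.9]
spin 3.93 txyz [0.36, -9.09, -0.0] -> [0.4456, -0.2579, 0.1744, 176.2]
spin -0.0 txyz [0.0, 0.0, 1.72] -> [0.4456, -0.2579, 0.0884, 176.2]
```

```bash
python3 -m pendant '[{"tx":0.11,"ty":0,"tz":-0.2,"spin":0,"claw":1},{"tx":0,"ty":0,"tz":-0.8,"spin":0,"claw":1},{"tx":0,"ty":0,"tz":-0.8,"spin":0,"claw":1},{"tx":0,"ty":0,"tz":-0.8,"spin":0,"claw":1},{"tx":0,"ty":0,"tz":-0.7,"spin":0,"claw":1},{"tx":0,"ty":0,"tz":0,"spin":1,"claw":1},{"tx":0,"ty":0,"tz":0,"spin":1,"claw":1},{"tx":0,"ty":0,"tz":0,"spin":1,"claw":1},{"tx":0,"ty":0,"tz":0,"spin":0.93,"claw":1},{"tx":0,"ty":0,"tz":0,"spin":0,"claw":1}]' 30
python3 -m pendant '[{"tx":0.04,"ty":-0.9,"tz":0,"spin":0,"claw":1},{"tx":0.04,"ty":-0.9,"tz":0,"spin":0,"claw":1},{"tx":0.04,"ty":-0.9,"tz":0,"spin":0,"claw":1},{"tx":0.04,"ty":-0.9,"tz":0,"spin":0,"claw":1},{"tx":0.04,"ty":-0.9,"tz":0,"spin":0,"claw":1},{"tx":0.04,"ty":-0.9,"tz":0,"spin":0,"claw":1},{"tx":0.04,"ty":-0.9,"tz":0,"spin":0,"claw":1},{"tx":0.04,"ty":-0.9,"tz":0,"spin":0,"claw":1},{"tx":0.04,"ty":-0.9,"tz":0,"spin":0,"claw":1},{"tx":0,"ty":-0.9,"tz":0,"spin":0,"claw":1}]'
python3 -m pendant '[{"tx":0,"ty":0,"tz":0,"spin":0,"claw":1},{"tx":0,"ty":0,"tz":0,"spin":0,"claw":1},{"tx":0,"ty":0,"tz":0,"spin":0,"claw":1}]'
python3 -c "
from h import *
d=bx(-.024)
plan([(*d,.2,176.2),(*d,.114,176.2)])"
```

```text
time_s: 21.65
tool_pos: [0.4929, 0.1948, 0.1745]
tool_rot: [180.0, -0.0, 176.2]
force: [0.0, -0.5, -1.4]
grip_width: 0.0397
grasp_force: 29.8
time_s: 22.9
tool_pos: [0.4445, -0.254, 0.1745]
tool_rot: [180.0, 0.1, 176.2]
force: [0.7, 0.3, -1.6]
grip_width: 0.0397
grasp_force: 29.8
time_s: 23.28
tool_pos: [0.4454, -0.2512, 0.1741]
tool_rot: [179.9, -0.0, 176.3]
force: [1.0, 0.1, -1.1]
grip_width: 0.0395
grasp_force: 29.8
spin 0.02 txyz [-0.01, -0.13, -0.01] -> [0.4456, -0.2579, 0.1744, 176.2]
spin -0.0 txyz [0.0, 0.0, 1.72] -> [0.4456, -0.2579, 0.0884, 176.2]
```

```bash
python3 -m pendant '[{"tx":0,"ty":-0.13,"tz":0.6,"spin":0,"claw":1},{"tx":0,"ty":0,"tz":0.6,"spin":0,"claw":1},{"tx":0,"ty":0,"tz":0.4,"spin":0,"claw":1},{"tx":0,"ty":0,"tz":0,"spin":0,"claw":1},{"tx":0,"ty":0,"tz":0,"spin":0,"claw":1}]'
python3 -m pendant '[{"tx":0,"ty":0,"tz":0.06,"spin":0,"claw":1},{"tx":0,"ty":0,"tz":0,"spin":0,"claw":1}]'
python3 -m pendant '[{"tx":0,"ty":0,"tz":0.06,"spin":0,"claw":1},{"tx":0,"ty":0,"tz":0,"spin":0,"claw":1}]'
```

```text
time_s: 23.9
tool_pos: [0.4454, -0.259, 0.095]
tool_rot: [-180.0, 0.1, 176.2]
force: [0.6, 0.4, -1.2]
grip_width: 0.0397
grasp_force: 29.8
time_s: 24.15
tool_pos: [0.4449, -0.2592, 0.0915]
tool_rot: [180.0, 0.0, 176.1]
force: [0.5, 0.3, -1.7]
grip_width: 0.0399
grasp_force: 29.8
time_s: 24.4
tool_pos: [0.4451, -0.2594, 0.0891]
tool_rot: [180.0, 0.1, 176.1]
force: [-1.9, 0.1, 6.3]
grip_width: 0.0395
grasp_force: 29.8
```

```bash
python3 -m pendant '[{"tx":0,"ty":0,"tz":0,"spin":0,"claw":0.4},{"tx":0,"ty":0,"tz":0,"spin":0,"claw":0.4},{"tx":0,"ty":0,"tz":0,"spin":0,"claw":0.4},{"tx":0,"ty":0,"tz":-0.6,"spin":0,"claw":0.4},{"tx":0,"ty":0,"tz":-0.5,"spin":0,"claw":0.7},{"tx":0.6,"ty":0,"tz":0,"spin":0,"claw":1},{"tx":0.6,"ty":0,"tz":0,"spin":0,"claw":1},{"tx":0,"ty":0,"tz":0,"spin":0,"claw":1},{"tx":0,"ty":0,"tz":0,"spin":0,"claw":1},{"tx":0,"ty":0,"tz":0,"spin":0,"claw":1}]'
python3 - <<'E'
from h import *
plan([(*bx(-.082),.1135,176.2),(*bx(-.001),.1135,176.2)])
s=cams.read_camera("scene")[:,:,::-1];t=cams.read_camera("top")[:,:,::-1]
cv2.imwrite("pics/v5.png",np.hstack([cv2.resize(s[100:220,195:315],(400,400),interpolation=3),cv2.resize(t[120:240,290:410],(400,400),interpolation=3)]))
E
```

```text
time_s: 25.65
tool_pos: [0.3854, -0.2553, 0.1432]
tool_rot: [-180.0, 0.0, 176.2]
force: [-0.9, -0.0, -0.6]
grip_width: 0.003
grasp_force: 0.0
spin -0.01 txyz [-0.04, 0.03, 1.11] -> [0.3877, -0.2541, 0.0879, 176.2]
spin -0.0 txyz [-1.62, 0.0, -0.0] -> [0.4685, -0.2594, 0.0879, 176.2]
```

View pics/v5.png

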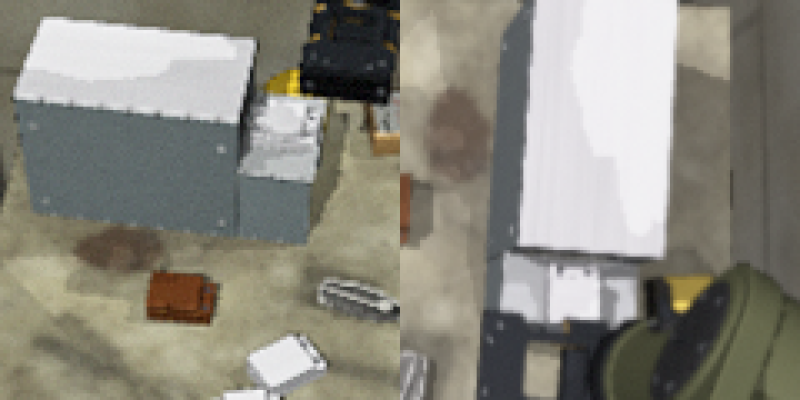

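The block stands on the deck at top-crop (573,292), centred and square in front of the gate. Now I'll push it.

```bash
python3 -m pendant '[{"tx":-0.04,"ty":0.03,"tz":0.6,"spin":0,"claw":1},{"tx":0,"ty":0,"tz":0.51,"spin":0,"claw":1},{"tx":0,"ty":0,"tz":0,"spin":0,"claw":1},{"tx":-0.3,"ty":0,"tz":0,"spin":0,"claw":1},{"tx":-0.3,"ty":0,"tz":0,"spin":0,"claw":1},{"tx":-0.3,"ty":0,"tz":0,"spin":0,"claw":1},{"tx":-0.2,"ty":0,"tz":0,"spin":0,"claw":1},{"tx":0,"ty":0,"tz":0,"spin":0,"claw":1}]'
python3 -m pendant '[{"tx":-0.2,"ty":0,"tz":0,"spin":0,"claw":1},{"tx":-0.2,"ty":0,"tz":0,"spin":0,"claw":1},{"tx":-0.05,"ty":0,"tz":0,"spin":0,"claw":1},{"tx":0,"ty":0,"tz":0,"spin":0,"claw":1}]'
python3 -c "
from h import *
plan([(*bx(-.001),.1135,176.2)])"
```

```text
time_s: 26.75
tool_pos: [0.4427, -0.2578, 0.0879]
tool_rot: [-180.0, 0.1, 176.2]
force: [-0.1, -0.1, -0.5]
grip_width: 0.0005
grasp_force: 0.0
time_s: 27.25
tool_pos: [0.4644, -0.2591, 0.0876]
tool_rot: [-180.0, 0.0, 176.1]
force: [0.4, 0.3, 0.1]
grip_width: 0.0002
grasp_force: 0.0
spin -0.01 txyz [-0.08, -0.0, -0.01] -> [0.4685, -0.2594, 0.0879, 176.2]
```

```bash
python3 -m pendant '[{"tx":-0.06,"ty":0,"tz":0,"spin":0,"claw":1},{"tx":0,"ty":0,"tz":0,"spin":0,"claw":1},{"tx":0.5,"ty":0,"tz":0,"spin":0,"claw":1},{"tx":0.3,"ty":0,"tz":-0.6,"spin":0,"claw":0.5},{"tx":0.3,"ty":0,"tz":-0.8,"spin":0,"claw":0},{"tx":0,"ty":0,"tz":0,"spin":0,"claw":0},{"tx":0,"ty":0,"tz":0,"spin":0,"claw":0}]'
python3 - <<'E'
from h import *
s=cams.read_camera("scene")[:,:,::-1];t=cams.read_camera("top")[:,:,::-1]
cv2.imwrite("pics/s6.png",s);cv2.imwrite("pics/t6.png",t)
s0=cv2.imread("pics/scene0.png");t0=cv2.imread("pics/top0.png")
# compare block regions & deck to the first pictures
for n,a,b,r in(("A top",t,t0,(215,190,245,225)),("H top",t,t0,(245,200,280,232)),("A sc",s,s0,(255,222,290,250)),("H sc",s,s0,(265,195,298,225)),("deck sc",s,s0,(265,125,300,160)),("deck top",t,t0,(318,195,362,225))):
    d=cv2.absdiff(a,b)[r[1]:r[3],r[0]:r[2]].max(2);print(n,d.mean().round(1),(d>50).sum(),d.size)
plan([(.444,.0455,.16,194.5),(.444,.0455,.021,194.5)])
E
```

```text
time_s: 28.12
tool_pos: [0.4123, -0.2552, 0.1573]
tool_rot: [180.0, 0.0, 176.1]
force: [0.4, -0.0, -0.4]
grip_width: 0.0324
grasp_force: 0.0
A top 48.1 417 1050
H top 15.8 91 1120
A sc 50.5 396 980
H sc 18.1 105 990
deck sc 13.0 57 1225
deck top 93.7 869 1320
spin -4.59 txyz [-2.13, 5.66, 0.44] -> [0.444, 0.0455, 0.1344, 194.5]
spin -0.0 txyz [-0.0, 0.0, 2.78] -> [0.444, 0.0455, -0.0046, 194.5]
```

```bash
python3 - <<'E'
from h import *
s=cv2.imread("pics/s6.png");t=cv2.imread("pics/t6.png")
cv2.imwrite("pics/v6.png",np.hstack([cv2.resize(s[110:260,200:300],(400,600),interpolation=3),cv2.resize(t[120:270,200:300],(400,600),interpolation=3)]))
E
```

```text
(no output)
```

View pics/v6.png

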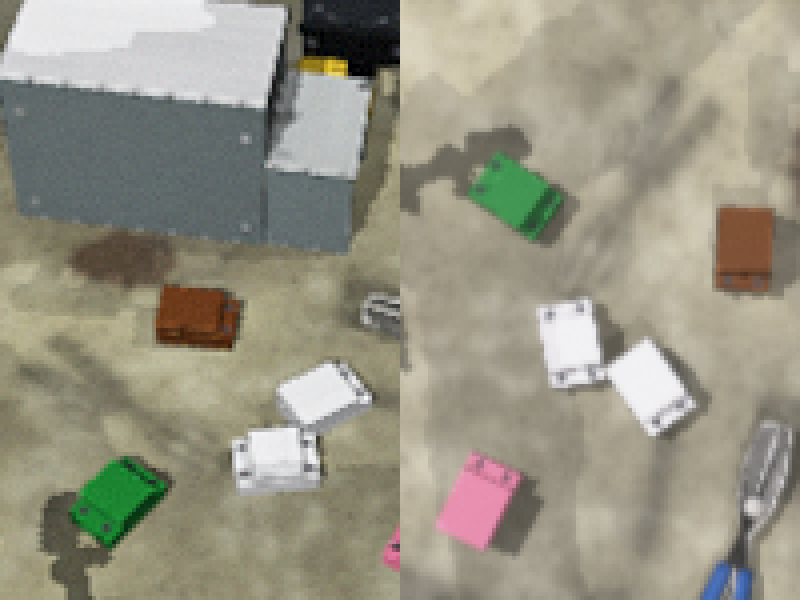

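The deck is empty and the flap side looks shut. The loose finished block has been knocked to top-crop (572,343), its corner nearly touching the half block at (610,370). I'll grip it off-centre at the far end with a part-open gripper.

```bash
python3 - <<'E'
from h import *
c=lambda a:np.array(a)/4.+[200-100,120]-.4
cs=lambda a:np.array(a)/4.+[200,110]-.4
A=onz("top",c([(538,307),(591,298),(606,375),(551,388)]),.015)[:,:2];A2=onz("scene",cs([(232,443),(318,430),(322,482),(238,493)]),.006)[:,:2]
print(A.round(4),A.mean(0),A2.round(4),A2.mean(0))
e=A[0]+A[1]-A[2]-A[3];y=np.degrees(np.arctan2(e[1],e[0]));e=A[0]-A[1];print(y,np.degrees(np.arctan2(-e[0],e[1])))
H=np.r_[onz("top",c([(607,368),(650,340)]),.025),onz("top",c([(696,405),(655,436)]),.015)][:,:2];print("H",H.round(4),H.mean(0))
e=H[2]+H[3]-H[0]-H[1];print(np.degrees(np.arctan2(e[1],e[0])))
g=fx(.010,0,A.mean(0),y)
plan([(*g,.16,180+y),(*g,.021,180+y)])
E
```

```text
[[ 0.4796  0.0327]
 [ 0.4871 -0.0059]
 [ 0.4311 -0.0183]
 [ 0.4207  0.0215]] [0.45461962 0.00747316] [[ 0.487  -0.0063]
 [ 0.4255 -0.0242]
 [ 0.4192  0.0206]
 [ 0.478   0.036 ]] [0.45243474 0.00651068]
11.624518706334891 11.085954381295831
H [[ 0.4359 -0.019 ]
 [ 0.4569 -0.0496]
 [ 0.4109 -0.0843]
 [ 0.3878 -0.055 ]] [ 0.42286566 -0.05200741]
-143.06950085276478
spin -3.87 txyz [-2.1, 4.97, 0.44] -> [0.4644, 0.0095, 0.1344, 191.6245]
spin -0.0 txyz [-0.0, 0.0, 2.78] -> [0.4644, 0.0095, -0.0046, 191.6245]
```

```bash
python3 -m pendant '[{"tx":0,"ty":0,"tz":0,"spin":-1,"claw":0.38},{"tx":0,"ty":0,"tz":0,"spin":-1,"claw":0.38},{"tx":0,"ty":0,"tz":0,"spin":-1,"claw":0.38},{"tx":0,"ty":0,"tz":0,"spin":-0.87,"claw":0.38},{"tx":-0.4,"ty":1,"tz":0,"spin":0,"claw":0.38},{"tx":-0.4,"ty":1,"tz":0,"spin":0,"claw":0.38},{"tx":-0.4,"ty":1,"tz":0,"spin":0,"claw":0.38},{"tx":-0.4,"ty":1,"tz":0,"spin":0,"claw":0.38},{"tx":-0.5,"ty":0.95,"tz":0,"spin":0,"claw":0.38},{"tx":0,"ty":0,"tz":0.6,"spin":0,"claw":0.38}]'
python3 -m pendant '[{"tx":0,"ty":0,"tz":0,"spin":0,"claw":0.38},{"tx":0,"ty":0,"tz":0,"spin":0,"claw":0.38}]'
python3 -c "
from h import *
g=fx(.010,0,np.array([.454,.007]),11.7)
plan([(*g,.021,191.7)])"
```

```text
time_s: 29.48
tool_pos: [0.4673, 0.0131, 0.1277]
tool_rot: [180.0, 0.2, -167.9]
force: [-0.5, -1.1, -0.7]
grip_width: 0.054
grasp_force: 0.0
time_s: 29.72
tool_pos: [0.4652, 0.0072, 0.1276]
tool_rot: [-180.0, -0.1, -168.5]
force: [0.2, 0.2, 1.1]
grip_width: 0.0539
grasp_force: 0.0
spin -0.04 txyz [0.02, 0.04, 2.64] -> [0.4638, 0.009, -0.0046, 191.7]
```

```bash
python3 -m pendant '[{"tx":0.02,"ty":0.04,"tz":0.7,"spin":0,"claw":0.38},{"tx":0,"ty":0,"tz":0.7,"spin":0,"claw":0.38},{"tx":0,"ty":0,"tz":0.4,"spin":0,"claw":0.38},{"tx":0,"ty":0,"tz":0.2,"spin":0,"claw":0.38},{"tx":0,"ty":0,"tz":0.2,"spin":0,"claw":0.38},{"tx":0,"ty":0,"tz":0,"spin":0,"claw":0.38}]'
python3 -m pendant '[{"tx":0,"ty":0,"tz":0.2,"spin":0,"claw":0.38},{"tx":0,"ty":0,"tz":0.2,"spin":0,"claw":0.38},{"tx":0,"ty":0,"tz":0.2,"spin":0,"claw":0.38},{"tx":0,"ty":0,"tz":0,"spin":0,"claw":0.38}]'
python3 -m pendant '[{"tx":0,"ty":0,"tz":0,"spin":0,"claw":1},{"tx":0,"ty":0,"tz":0,"spin":0,"claw":1},{"tx":0,"ty":0,"tz":0,"spin":0,"claw":1},{"tx":0,"ty":0,"tz":0,"spin":0,"claw":1}]' 30
```

```text
time_s: 30.48
tool_pos: [0.464, 0.0096, 0.0177]
tool_rot: [180.0, -0.0, -168.4]
force: [-0.1, 0.6, -0.1]
grip_width: 0.0536
grasp_force: 0.0
time_s: 30.98
tool_pos: [0.464, 0.0099, -0.0089]
tool_rot: [179.9, -0.1, -168.4]
force: [-15.1, 0.2, 42.8]
grip_width: 0.0539
grasp_force: 21.2
time_s: 31.48
tool_pos: [0.4665, 0.0092, -0.0088]
tool_rot: [180.0, 0.2, -168.4]
force: [-8.8, -2.6, 32.7]
grip_width: 0.0394
grasp_force: 39.0
```

```bash
python3 -m pendant '[{"tx":0,"ty":0,"tz":-0.4,"spin":0,"claw":1},{"tx":0,"ty":0,"tz":-0.8,"spin":0,"claw":1},{"tx":0,"ty":0,"tz":-0.8,"spin":0,"claw":1},{"tx":0,"ty":0,"tz":-0.8,"spin":0,"claw":1},{"tx":0,"ty":0,"tz":-0.9,"spin":0,"claw":1},{"tx":0,"ty":0,"tz":-0.2,"spin":0,"claw":1},{"tx":0,"ty":0,"tz":0,"spin":1,"claw":1},{"tx":0,"ty":0,"tz":0,"spin":1,"claw":1},{"tx":0,"ty":0,"tz":0,"spin":1,"claw":1},{"tx":0,"ty":0,"tz":0,"spin":0.85,"claw":1}]' 30
python3 -m pendant '[{"tx":0,"ty":0,"tz":0,"spin":0,"claw":1},{"tx":0,"ty":0,"tz":0,"spin":0,"claw":1}]'
python3 -c "
from h import *
d=bx(-.014)
plan([(*d,.2,176.2),(*d,.114,176.2)])"
```

```text
time_s: 32.72
tool_pos: [0.4629, 0.0097, 0.1806]
tool_rot: [-180.0, -0.2, 176.1]
force: [0.0, -0.1, -1.2]
grip_width: 0.04
grasp_force: 29.8
time_s: 32.98
tool_pos: [0.4634, 0.0097, 0.1817]
tool_rot: [-180.0, -0.1, 176.3]
force: [-0.3, 0.6, -1.8]
grip_width: 0.0395
grasp_force: 29.8
spin 0.02 txyz [-0.2, -5.36, 0.15] -> [0.4555, -0.2586, 0.1744, 176.2]
spin -0.0 txyz [0.0, 0.0, 1.72] -> [0.4555, -0.2586, 0.0884, 176.2]
```

```bash
python3 -m pendant '[{"tx":-0.04,"ty":-0.9,"tz":0,"spin":0,"claw":1},{"tx":-0.04,"ty":-0.9,"tz":0,"spin":0,"claw":1},{"tx":-0.04,"ty":-0.9,"tz":0,"spin":0,"claw":1},{"tx":-0.04,"ty":-0.9,"tz":0,"spin":0,"claw":1},{"tx":-0.04,"ty":-0.9,"tz":0,"spin":0,"claw":1},{"tx":0,"ty":-0.86,"tz":0,"spin":0,"claw":1},{"tx":0,"ty":0,"tz":0,"spin":0,"claw":1},{"tx":0,"ty":0,"tz":0,"spin":0,"claw":1}]'
python3 -m pendant '[{"tx":0,"ty":0,"tz":0.6,"spin":0,"claw":1},{"tx":0,"ty":0,"tz":0.6,"spin":0,"claw":1},{"tx":0,"ty":0,"tz":0.5,"spin":0,"claw":1},{"tx":0,"ty":0,"tz":0,"spin":0,"claw":1},{"tx":0,"ty":0,"tz":0.1,"spin":0,"claw":1},{"tx":0,"ty":0,"tz":0,"spin":0,"claw":1}]'
python3 -m pendant '[{"tx":0,"ty":0,"tz":0.08,"spin":0,"claw":1},{"tx":0,"ty":0,"tz":0,"spin":0,"claw":1}]'
```

```text
time_s: 33.98
tool_pos: [0.4562, -0.2577, 0.1822]
tool_rot: [180.0, -0.0, 176.2]
force: [0.3, 0.4, -2.0]
grip_width: 0.0399
grasp_force: 29.8
time_s: 34.72
tool_pos: [0.4568, -0.2582, 0.0934]
tool_rot: [180.0, 0.1, 176.2]
force: [0.4, -0.9, -0.8]
grip_width: 0.04
grasp_force: 29.8
time_s: 34.98
tool_pos: [0.4561, -0.2583, 0.0886]
tool_rot: [180.0, 0.0, 176.2]
force: [0.2, 0.6, -0.6]
grip_width: 0.0401
grasp_force: 29.8
```

```bash
python3 -m pendant '[{"tx":0,"ty":0,"tz":0.06,"spin":0,"claw":1},{"tx":0,"ty":0,"tz":0,"spin":0,"claw":1}]'
python3 -m pendant '[{"tx":0,"ty":0,"tz":0.06,"spin":0,"claw":1},{"tx":0,"ty":0,"tz":0,"spin":0,"claw":1}]'
```

```text
time_s: 35.22
tool_pos: [0.456, -0.2582, 0.0854]
tool_rot: [180.0, -0.0, 176.2]
force: [0.7, 0.9, -1.3]
grip_width: 0.0398
grasp_force: 29.8
time_s: 35.48
tool_pos: [0.4565, -0.2585, 0.0834]
tool_rot: [180.0, 0.0, 176.2]
force: [-2.1, 1.2, 4.7]
grip_width: 0.0399
grasp_force: 33.4
```

```bash
python3 -m pendant '[{"tx":0,"ty":0,"tz":0,"spin":0,"claw":0.4},{"tx":0,"ty":0,"tz":0,"spin":0,"claw":0.4},{"tx":0,"ty":0,"tz":0,"spin":0,"claw":0.4},{"tx":0,"ty":0,"tz":-0.6,"spin":0,"claw":0.4},{"tx":0,"ty":0,"tz":-0.6,"spin":0,"claw":0.7},{"tx":0.7,"ty":0,"tz":0,"spin":0,"claw":1},{"tx":0.7,"ty":0,"tz":0,"spin":0,"claw":1},{"tx":0,"ty":0,"tz":0,"spin":0,"claw":1},{"tx":0,"ty":0,"tz":0,"spin":0,"claw":1},{"tx":0,"ty":0,"tz":0,"spin":0,"claw":1}]'
python3 -c "
from h import *
plan([(*bx(-.083),.1135,176.2),(*bx(.0),.1135,176.2)])"
```

```text
time_s: 36.72
tool_pos: [0.3872, -0.2538, 0.1427]
tool_rot: [-180.0, 0.0, 176.2]
force: [0.2, 0.7, 0.2]
grip_width: 0.0036
grasp_force: 0.0
spin 0.01 txyz [0.01, -0.01, 1.1] -> [0.3867, -0.254, 0.0879, 176.2]
spin -0.0 txyz [-1.66, 0.0, -0.0] -> [0.4695, -0.2595, 0.0879, 176.2]
```

```bash
python3 -m pendant '[{"tx":0.01,"ty":-0.01,"tz":0.6,"spin":0,"claw":1},{"tx":0,"ty":0,"tz":0.5,"spin":0,"claw":1},{"tx":0,"ty":0,"tz":0,"spin":0,"claw":1},{"tx":-0.3,"ty":0,"tz":0,"spin":0,"claw":1},{"tx":-0.3,"ty":0,"tz":0,"spin":0,"claw":1},{"tx":-0.3,"ty":0,"tz":0,"spin":0,"claw":1},{"tx":-0.2,"ty":0,"tz":0,"spin":0,"claw":1},{"tx":-0.2,"ty":0,"tz":0,"spin":0,"claw":1},{"tx":-0.2,"ty":0,"tz":0,"spin":0,"claw":1},{"tx":-0.13,"ty":0,"tz":0,"spin":0,"claw":1}]'
python3 -m pendant '[{"tx":0,"ty":0,"tz":0,"spin":0,"claw":1},{"tx":0,"ty":0,"tz":0,"spin":0,"claw":1},{"tx":0.5,"ty":0,"tz":0,"spin":0,"claw":1},{"tx":0.3,"ty":0,"tz":-0.6,"spin":0,"claw":0.5},{"tx":0.3,"ty":0,"tz":-0.8,"spin":0,"claw":0},{"tx":0,"ty":0,"tz":0,"spin":0,"claw":0},{"tx":0,"ty":0,"tz":0,"spin":0,"claw":0}]'
python3 - <<'E'
from h import *
s=cams.read_camera("scene")[:,:,::-1];t=cams.read_camera("top")[:,:,::-1]
cv2.imwrite("pics/s7.png",s);cv2.imwrite("pics/t7.png",t)
t0=cv2.imread("pics/t6.png");s0=cv2.imread("pics/s6.png")
for n,a,b,r in(("H top",t,t0,(254,200,280,232)),("H sc",s,s0,(265,195,298,215)),("deck sc",s,s0,(265,125,300,160))):
    d=cv2.absdiff(a,b)[r[1]:r[3],r[0]:r[2]].max(2);print(n,d.mean().round(1),(d>50).sum(),d.size)
print(white_rects(t,"top",.02,175,45,(245,195,285,235)),white_rects(s,"scene",.02,175,45,(262,190,300,225)))
cv2.imwrite("pics/v7.png",np.hstack([cv2.resize(s[110:260,200:300],(400,600),interpolation=3),cv2.resize(t[190:240,235:300],(390,300),interpolation=3)]) if 0 else np.hstack([cv2.resize(s[110:230,200:300],(400,480),interpolation=3),cv2.resize(t[190:250,235:285],(400,480),interpolation=3)]))
E
```

```text
time_s: 37.98
tool_pos: [0.4673, -0.2594, 0.0878]
tool_rot: [180.0, -0.1, 176.2]
force: [-13.1, 3.2, 8.6]
grip_width: 0.0006
grasp_force: 6.4
time_s: 38.85
tool_pos: [0.4127, -0.2555, 0.1574]
tool_rot: [180.0, 0.1, 176.2]
force: [-0.2, -0.1, 0.3]
grip_width: 0.0324
grasp_force: 0.0
H top 5.2 11 832
H sc 6.7 1 660
deck sc 4.2 1 1225
[(array([437.7, -66. ]), array([95.7, 96.1]), 1.4)] [(array([428.6, -50.4]), array([62.4, 54.9]), 36.9)]
```

View pics/v7.png

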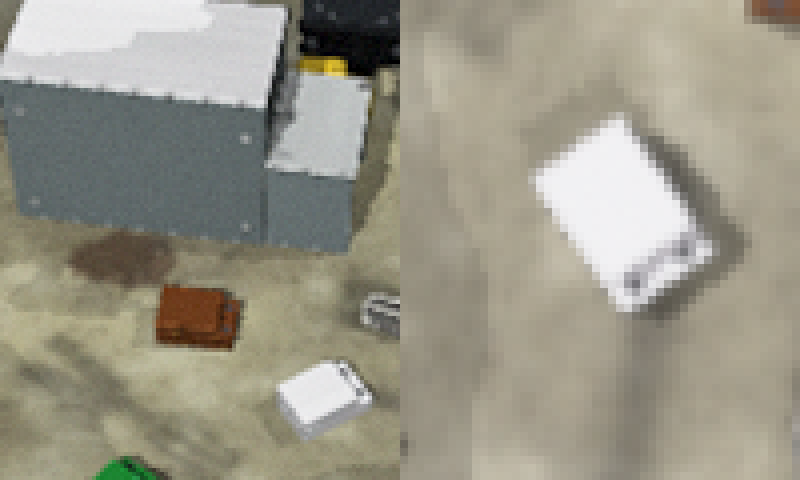

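Deck and gate look the same as after the first block, so the second is in. The half block lies alone, with corners at top-crop (530,180), (618,118), (715,250) and (628,312).

```bash
python3 - <<'E'
from h import *
c=lambda a:np.array(a)/8.+[235-50,190]-.45
H=np.r_[onz("top",c([(530,180),(618,118)]),.025),onz("top",c([(715,250),(628,312)]),.015)][:,:2];m=H.mean(0);print("H",H.round(4),m)
e=H[2]+H[3]-H[0]-H[1];y=np.degrees(np.arctan2(e[1],e[0]));e=H[1]-H[0];e2=H[2]-H[3];print(y,[np.degrees(np.arctan2(v[0],-v[1])) for v in(e,e2)])
g=np.array([.4230,-.0505])
plan([(*g,.18,38.5),(*g,.021,38.5)])
E
```

```text
H [[ 0.4346 -0.0175]
 [ 0.4577 -0.0487]
 [ 0.4111 -0.0853]
 [ 0.3879 -0.0542]] [ 0.4228159  -0.05141387]
-141.8731094436766 [np.float64(36.57120020683526), np.float64(36.71541387397358)]
spin 34.43 txyz [2.72, -3.07, 0.04] -> [0.423, -0.0505, 0.1544, 38.5]
spin -0.0 txyz [0.0, 0.0, 3.18] -> [0.423, -0.0505, -0.0046, 38.5]
```

```bash
python3 -m pendant '[{"tx":0,"ty":0,"tz":0,"spin":1,"claw":0},{"tx":0,"ty":0,"tz":0,"spin":1,"claw":0},{"tx":0,"ty":0,"tz":0,"spin":1,"claw":0},{"tx":0,"ty":0,"tz":0,"spin":1,"claw":0},{"tx":0,"ty":0,"tz":0,"spin":1,"claw":0},{"tx":0,"ty":0,"tz":0,"spin":1,"claw":0},{"tx":0,"ty":0,"tz":0,"spin":1,"claw":0},{"tx":0,"ty":0,"tz":0,"spin":1,"claw":0},{"tx":0,"ty":0,"tz":0,"spin":1,"claw":0},{"tx":0,"ty":0,"tz":0,"spin":1,"claw":0}]'
python3 -m pendant '[{"tx":0,"ty":0,"tz":0,"spin":1,"claw":0},{"tx":0,"ty":0,"tz":0,"spin":1,"claw":0},{"tx":0,"ty":0,"tz":0,"spin":1,"claw":0},{"tx":0,"ty":0,"tz":0,"spin":1,"claw":0},{"tx":0,"ty":0,"tz":0,"spin":1,"claw":0},{"tx":0,"ty":0,"tz":0,"spin":1,"claw":0},{"tx":0,"ty":0,"tz":0,"spin":1,"claw":0},{"tx":0,"ty":0,"tz":0,"spin":1,"claw":0},{"tx":0,"ty":0,"tz":0,"spin":1,"claw":0},{"tx":0,"ty":0,"tz":0,"spin":1,"claw":0}]'
python3 -m pendant '[{"tx":0,"ty":0,"tz":0,"spin":1,"claw":0},{"tx":0,"ty":0,"tz":0,"spin":1,"claw":0},{"tx":0,"ty":0,"tz":0,"spin":1,"claw":0},{"tx":0,"ty":0,"tz":0,"spin":1,"claw":0},{"tx":0,"ty":0,"tz":0,"spin":1,"claw":0},{"tx":0,"ty":0,"tz":0,"spin":1,"claw":0},{"tx":0,"ty":0,"tz":0,"spin":1,"claw":0},{"tx":0,"ty":0,"tz":0,"spin":1,"claw":0},{"tx":0,"ty":0,"tz":0,"spin":1,"claw":0},{"tx":0,"ty":0,"tz":0,"spin":1,"claw":0}]'
python3 -m pendant '[{"tx":0,"ty":0,"tz":0,"spin":1,"claw":0},{"tx":0,"ty":0,"tz":0,"spin":1,"claw":0},{"tx":0,"ty":0,"tz":0,"spin":1,"claw":0},{"tx":0,"ty":0,"tz":0,"spin":1,"claw":0},{"tx":0,"ty":0,"tz":0,"spin":0.7,"claw":0},{"tx":0,"ty":0,"tz":0,"spin":0,"claw":0},{"tx":0,"ty":0,"tz":0,"spin":0,"claw":0}]'
python3 -c "
from h import *
print(env.get_obs()['qpos'])
g=(.4292,-.046);plan([(*g,.18,37.3),(*g,.021,37.3)])"
```

```text
time_s: 40.2
tool_pos: [0.4119, -0.2556, 0.1564]
tool_rot: [-179.9, -0.1, 136.1]
force: [0.2, 0.4, 0.5]
grip_width: 0.0869
grasp_force: 0.0
time_s: 41.45
tool_pos: [0.4119, -0.2557, 0.1564]
tool_rot: [-179.9, -0.0, 96.1]
force: [-0.6, -0.4, 0.3]
grip_width: 0.0875
grasp_force: 0.0
time_s: 42.7
tool_pos: [0.4119, -0.2556, 0.1564]
tool_rot: [-179.9, 0.1, 56.1]
force: [-0.4, 0.1, -0.5]
grip_width: 0.0867
grasp_force: 0.0
time_s: 43.58
tool_pos: [0.412, -0.2558, 0.157]
tool_rot: [-180.0, 0.1, 37.5]
force: [-0.1, 0.1, 0.2]
grip_width: 0.0876
grasp_force: 0.0
[-15.13903701  -0.9766767   43.92802157 111.515802     0.76435851
  69.24800365 -24.02664342]
spin 0.04 txyz [2.82, -3.13, 0.05] -> [0.4292, -0.046, 0.1544, 37.3]
spin -0.0 txyz [0.0, 0.0, 3.18] -> [0.4292, -0.046, -0.0046, 37.3]
```

```bash
python3 -m pendant '[{"tx":0.7,"ty":-0.78,"tz":0,"spin":0,"claw":0},{"tx":0.7,"ty":-0.78,"tz":0,"spin":0,"claw":0},{"tx":0.7,"ty":-0.78,"tz":0,"spin":0,"claw":0},{"tx":0.72,"ty":-0.79,"tz":0,"spin":0,"claw":0},{"tx":0,"ty":0,"tz":0.8,"spin":0,"claw":0},{"tx":0,"ty":0,"tz":0.8,"spin":0,"claw":0},{"tx":0,"ty":0,"tz":0,"spin":0,"claw":0},{"tx":0,"ty":0,"tz":0,"spin":0,"claw":0}]'
python3 -c "
from h import *
print(env.get_obs()['qpos'])
g=(.4292,-.046);plan([(*g,.021,37.3)])"
```

```text
time_s: 44.58
tool_pos: [0.4301, -0.0461, 0.0788]
tool_rot: [180.0, -0.1, 37.4]
force: [0.5, 0.2, -0.3]
grip_width: 0.0867
grasp_force: 0.0
[-26.66898133  -2.63529731  28.94630162 122.76002712   1.47884611
  59.47537212 -51.09627326]
spin 0.03 txyz [-0.01, -0.01, 1.67] -> [0.4292, -0.046, -0.0046, 37.3]
```

```bash
python3 -m pendant '[{"tx":0,"ty":0,"tz":0.6,"spin":0,"claw":0},{"tx":0,"ty":0,"tz":0.6,"spin":0,"claw":0},{"tx":0,"ty":0,"tz":0.3,"spin":0,"claw":0},{"tx":0,"ty":0,"tz":0.14,"spin":0,"claw":0},{"tx":0,"ty":0,"tz":0,"spin":0,"claw":0}]'
python3 -m pendant '[{"tx":0,"ty":0,"tz":0,"spin":0,"claw":1},{"tx":0,"ty":0,"tz":0,"spin":0,"claw":1},{"tx":0,"ty":0,"tz":0,"spin":0,"claw":1},{"tx":0,"ty":0,"tz":0,"spin":0,"claw":1},{"tx":0,"ty":0,"tz":0,"spin":0,"claw":1},{"tx":0,"ty":0,"tz":0,"spin":0,"claw":1},{"tx":0,"ty":0,"tz":0,"spin":0,"claw":1}]' 30
python3 -m pendant '[{"tx":0,"ty":0,"tz":0,"spin":0,"claw":1}]' 30
```

```text
time_s: 45.2
tool_pos: [0.4298, -0.046, -0.0038]
tool_rot: [180.0, -0.0, 37.4]
force: [-0.3, -0.4, 0.8]
grip_width: 0.087
grasp_force: 0.0
time_s: 46.08
tool_pos: [0.4291, -0.046, -0.0043]
tool_rot: [-180.0, -0.0, 37.4]
force: [-0.1, -0.4, 1.1]
grip_width: 0.0396
grasp_force: 29.9
time_s: 46.2
tool_pos: [0.4291, -0.0459, -0.0043]
tool_rot: [-180.0, -0.0, 37.4]
force: [-0.2, 0.9, 0.6]
grip_width: 0.0399
grasp_force: 29.9
```

```bash
python3 -m pendant '[{"tx":0,"ty":0,"tz":-0.5,"spin":0,"claw":1},{"tx":0,"ty":0,"tz":-0.8,"spin":0,"claw":1},{"tx":0,"ty":0,"tz":-0.8,"spin":0,"claw":1},{"tx":0,"ty":0,"tz":-0.6,"spin":0,"claw":1},{"tx":0,"ty":0,"tz":0,"spin":-1,"claw":1},{"tx":0,"ty":0,"tz":0,"spin":-1,"claw":1},{"tx":0,"ty":0,"tz":0,"spin":-1,"claw":1},{"tx":0,"ty":0,"tz":0,"spin":-1,"claw":1},{"tx":0,"ty":0,"tz":0,"spin":-1,"claw":1},{"tx":0,"ty":0,"tz":0,"spin":-1,"claw":1}]' 35
python3 -m pendant '[{"tx":0,"ty":0,"tz":0,"spin":-1,"claw":1},{"tx":0,"ty":0,"tz":0,"spin":-1,"claw":1},{"tx":0,"ty":0,"tz":0,"spin":-1,"claw":1},{"tx":0,"ty":0,"tz":0,"spin":-1,"claw":1},{"tx":0,"ty":0,"tz":0,"spin":-1,"claw":1},{"tx":0,"ty":0,"tz":0,"spin":-1,"claw":1},{"tx":0,"ty":0,"tz":0,"spin":-1,"claw":1},{"tx":0,"ty":0,"tz":0,"spin":-1,"claw":1},{"tx":0,"ty":0,"tz":0,"spin":-1,"claw":1},{"tx":0,"ty":0,"tz":0,"spin":-1,"claw":1}]'
python3 -m pendant '[{"tx":0,"ty":0,"tz":0,"spin":-1,"claw":1},{"tx":0,"ty":0,"tz":0,"spin":-1,"claw":1},{"tx":0,"ty":0,"tz":0,"spin":-1,"claw":1},{"tx":0,"ty":0,"tz":0,"spin":-1,"claw":1},{"tx":0,"ty":0,"tz":0,"spin":-1,"claw":1},{"tx":0,"ty":0,"tz":0,"spin":-1,"claw":1},{"tx":0,"ty":0,"tz":0,"spin":-1,"claw":1},{"tx":0,"ty":0,"tz":0,"spin":-1,"claw":1},{"tx":0,"ty":0,"tz":0,"spin":-1,"claw":1},{"tx":0,"ty":0,"tz":0,"spin":-1,"claw":1}]'
python3 -m pendant '[{"tx":0,"ty":0,"tz":0,"spin":-1,"claw":1},{"tx":0,"ty":0,"tz":0,"spin":-1,"claw":1},{"tx":0,"ty":0,"tz":0,"spin":-1,"claw":1},{"tx":0,"ty":0,"tz":0,"spin":-1,"claw":1},{"tx":0,"ty":0,"tz":0,"spin":-1,"claw":1},{"tx":0,"ty":0,"tz":0,"spin":-1,"claw":1},{"tx":0,"ty":0,"tz":0,"spin":-1,"claw":1},{"tx":0,"ty":0,"tz":0,"spin":-1,"claw":1},{"tx":0,"ty":0,"tz":0,"spin":-1,"claw":1},{"tx":0,"ty":0,"tz":0,"spin":-1,"claw":1}]'
python3 -m pendant '[{"tx":0,"ty":0,"tz":0,"spin":-1,"claw":1},{"tx":0,"ty":0,"tz":0,"spin":-1,"claw":1},{"tx":0,"ty":0,"tz":0,"spin":-0.6,"claw":1},{"tx":0,"ty":0,"tz":0,"spin":0,"claw":1},{"tx":0,"ty":0,"tz":0,"spin":0,"claw":1}]'
python3 -c "
from h import *
g=fx(-.020)
plan([(*g,.156,191.8),(*g,.036,191.8)])"
```

```text
time_s: 47.45
tool_pos: [0.4287, -0.046, 0.1302]
tool_rot: [-180.0, 0.0, 61.5]
force: [0.1, 0.3, -1.6]
grip_width: 0.0397
grasp_force: 34.9
time_s: 48.7
tool_pos: [0.4287, -0.046, 0.1302]
tool_rot: [-180.0, -0.0, 101.5]
force: [0.1, 0.2, -1.3]
grip_width: 0.0396
grasp_force: 34.9
time_s: 49.95
tool_pos: [0.4287, -0.046, 0.1302]
tool_rot: [-180.0, -0.0, 141.5]
force: [0.4, 0.9, -1.4]
grip_width: 0.0395
grasp_force: 34.9
time_s: 51.2
tool_pos: [0.4287, -0.046, 0.1302]
tool_rot: [180.0, -0.0, -178.5]
force: [-0.4, -1.1, -1.5]
grip_width: 0.0393
grasp_force: 34.9
time_s: 51.82
tool_pos: [0.4289, -0.046, 0.1304]
tool_rot: [180.0, -0.0, -168.2]
force: [-0.3, 0.0, -0.7]
grip_width: 0.0396
grasp_force: 34.9
spin -0.01 txyz [-1.93, 4.44, 0.0] -> [0.478, 0.1911, 0.1304, 191.8]
spin -0.0 txyz [-0.0, 0.0, 2.4] -> [0.478, 0.1911, 0.0104, 191.8]
```

```bash
python3 -m pendant '[{"tx":-0.38,"ty":0.88,"tz":0,"spin":0,"claw":1},{"tx":-0.38,"ty":0.88,"tz":0,"spin":0,"claw":1},{"tx":-0.38,"ty":0.88,"tz":0,"spin":0,"claw":1},{"tx":-0.38,"ty":0.9,"tz":0,"spin":0,"claw":1},{"tx":-0.41,"ty":0.9,"tz":0,"spin":0,"claw":1},{"tx":0,"ty":0,"tz":0.6,"spin":0,"claw":1},{"tx":0,"ty":0,"tz":0.6,"spin":0,"claw":1},{"tx":0,"ty":0,"tz":0.6,"spin":0,"claw":1},{"tx":0,"ty":0,"tz":0.4,"spin":0,"claw":1},{"tx":0,"ty":0,"tz":0,"spin":0,"claw":1}]'
python3 -m pendant '[{"tx":0,"ty":0,"tz":0,"spin":0,"claw":1},{"tx":0,"ty":0,"tz":0,"spin":0,"claw":1}]'
python3 - <<'E'
from h import *
plan([(*fx(-.020),.036,191.9),(*fx(-.008),.036,191.9)])
t=cams.read_camera("top")[:,:,::-1];s=cams.read_camera("scene")[:,:,::-1];cv2.imwrite("pics/t8.png",t);cv2.imwrite("pics/s8.png",s)
E
```

```text
time_s: 53.08
tool_pos: [0.4767, 0.1904, 0.019]
tool_rot: [-179.9, -0.2, -168.2]
force: [-0.0, -0.6, -1.6]
grip_width: 0.0397
grasp_force: 34.9
time_s: 53.32
tool_pos: [0.4791, 0.1916, 0.0218]
tool_rot: [179.9, 0.1, -168.2]
force: [0.2, 1.1, -0.7]
grip_width: 0.0398
grasp_force: 34.9
spin -0.02 txyz [0.02, -0.01, 0.23] -> [0.478, 0.1911, 0.0104, 191.9]
spin -0.0 txyz [-0.24, 0.0, -0.0] -> [0.4898, 0.1936, 0.0104, 191.9]
```

```bash
python3 -m pendant '[{"tx":0.02,"ty":-0.025,"tz":0.2,"spin":0,"claw":1},{"tx":0,"ty":0,"tz":0.06,"spin":0,"claw":1},{"tx":-0.1,"ty":0,"tz":0,"spin":0,"claw":1},{"tx":0,"ty":0,"tz":0,"spin":0,"claw":1},{"tx":0,"ty":0,"tz":0,"spin":0,"claw":1}]'
python3 -m pendant '[{"tx":-0.05,"ty":0,"tz":0,"spin":0,"claw":1},{"tx":0,"ty":0,"tz":0,"spin":0,"claw":1}]'
python3 -m pendant '[{"tx":-0.04,"ty":0,"tz":0,"spin":0,"claw":1},{"tx":0,"ty":0,"tz":0,"spin":0,"claw":1}]'
python3 -m pendant '[{"tx":-0.03,"ty":0,"tz":0,"spin":0,"claw":1},{"tx":0,"ty":0,"tz":0,"spin":0,"claw":1}]'
```

```text
time_s: 54.05
tool_pos: [0.4828, 0.1908, 0.0077]
tool_rot: [180.0, 0.1, -168.2]
force: [0.9, 0.5, 0.1]
grip_width: 0.0395
grasp_force: 34.9
time_s: 54.3
tool_pos: [0.4844, 0.1912, 0.0077]
tool_rot: [180.0, -0.1, -168.2]
force: [-2.5, -0.5, 4.7]
grip_width: 0.0399
grasp_force: 34.9
time_s: 54.55
tool_pos: [0.4866, 0.1917, 0.0077]
tool_rot: [180.0, -0.0, -168.2]
force: [-2.6, -0.6, 3.7]
grip_width: 0.0397
grasp_force: 34.9
time_s: 54.8
tool_pos: [0.4881, 0.1919, 0.0077]
tool_rot: [180.0, -0.0, -168.2]
force: [-2.7, -1.2, 3.9]
grip_width: 0.0396
grasp_force: 34.9
```

```bash
python3 -m pendant '[{"tx":-0.03,"ty":0,"tz":0,"spin":0,"claw":1},{"tx":0,"ty":0,"tz":0,"spin":0,"claw":1}]'
python3 -m pendant '[{"tx":-0.03,"ty":0,"tz":0,"spin":0,"claw":1},{"tx":0,"ty":0,"tz":0,"spin":0,"claw":1}]'
python3 -m pendant '[{"tx":-0.03,"ty":0,"tz":0,"spin":0,"claw":1},{"tx":0,"ty":0,"tz":0,"spin":0,"claw":1}]'
```

```text
time_s: 55.05
tool_pos: [0.4887, 0.1921, 0.0077]
tool_rot: [180.0, -0.1, -168.2]
force: [-5.3, -0.5, 6.9]
grip_width: 0.0398
grasp_force: 34.9
time_s: 55.3
tool_pos: [0.4886, 0.1921, 0.0077]
tool_rot: [180.0, -0.3, -168.2]
force: [-9.4, -2.4, 12.0]
grip_width: 0.0399
grasp_force: 34.9
time_s: 55.55
tool_pos: [0.4887, 0.192, 0.0076]
tool_rot: [180.0, -0.5, -168.2]
force: [-12.8, -3.3, 16.2]
grip_width: 0.0398
grasp_force: 35.0
```

```bash
python3 -m pendant '[{"tx":0.05,"ty":0,"tz":-0.02,"spin":0,"claw":1},{"tx":0,"ty":0,"tz":0,"spin":0,"claw":0.4},{"tx":0,"ty":0,"tz":0,"spin":0,"claw":0.4},{"tx":0,"ty":0,"tz":0,"spin":0,"claw":0.4},{"tx":0,"ty":0,"tz":-0.6,"spin":0,"claw":0.4},{"tx":0.7,"ty":0,"tz":-0.6,"spin":0,"claw":0.7},{"tx":0.6,"ty":0,"tz":0,"spin":0,"claw":1},{"tx":0,"ty":0,"tz":0,"spin":0,"claw":1},{"tx":0,"ty":0,"tz":0,"spin":0,"claw":1},{"tx":0,"ty":0,"tz":0,"spin":0,"claw":1}]'
python3 - <<'E'
from h import *
t=cams.read_camera("top")[:,:,::-1];cv2.imwrite("pics/t9.png",t)
print(env.get_obs()["tool_pos"],env.get_obs()["grip_width"])
lat=.0005
plan([(*fx(-.058,-.001),.038,191.9),(*fx(-.040,-.001),.038,191.9)])
a=cv2.imread("pics/t1.png")
cv2.imwrite("pics/v9.png",np.hstack([cv2.resize(x[150:225,155:205],(400,600),interpolation=3) for x in(a,t)]))
E
```

```text
time_s: 56.8
tool_pos: [0.4275, 0.1791, 0.0686]
tool_rot: [-180.0, 0.0, -168.2]
force: [-0.2, 0.6, 0.4]
grip_width: 0.0102
grasp_force: 0.0
[0.42732083 0.17896586 0.06854638] 0.006357740622773207
spin -0.03 txyz [-0.28, 0.01, 1.12] -> [0.4411, 0.1823, 0.0124, 191.9]
spin -0.0 txyz [-0.36, 0.0, -0.0] -> [0.4587, 0.186, 0.0124, 191.9]
```

View pics/v9.png

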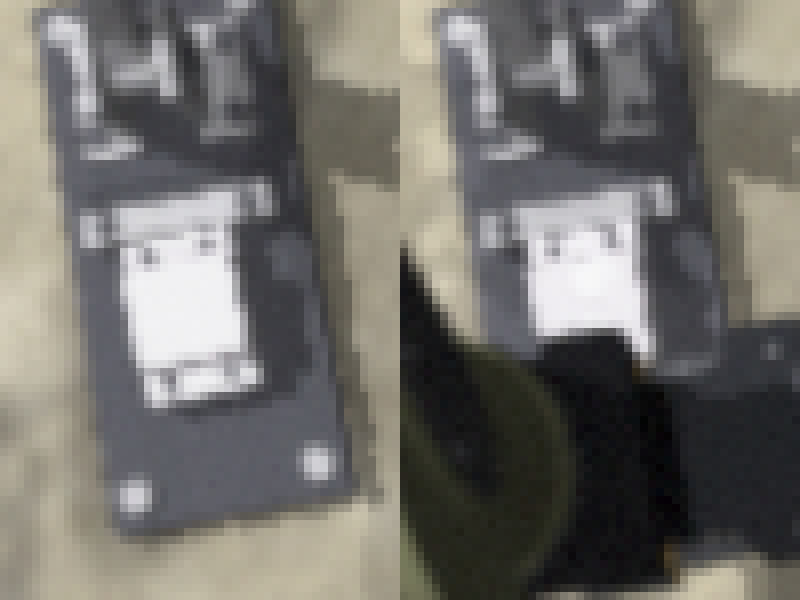

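The half block's step (holes at crop (552,240), (612,237)) faces the bar and touches it. Its lateral centre agrees with the bar's to under 1 mm. Next is a gentle square-up push on the plain end.

```bash
python3 -m pendant '[{"tx":-0.2,"ty":0.01,"tz":0.6,"spin":0,"claw":1},{"tx":-0.05,"ty":0,"tz":0.54,"spin":0,"claw":1},{"tx":0,"ty":0,"tz":0,"spin":0,"claw":1},{"tx":-0.16,"ty":0,"tz":0,"spin":0,"claw":1},{"tx":0,"ty":0,"tz":0,"spin":0,"claw":1}]'
python3 -m pendant '[{"tx":-0.08,"ty":0,"tz":0,"spin":0,"claw":1},{"tx":0,"ty":0,"tz":0,"spin":0,"claw":1}]'
python3 -m pendant '[{"tx":-0.05,"ty":0,"tz":0,"spin":0,"claw":1},{"tx":0,"ty":0,"tz":0,"spin":0,"claw":1}]'
python3 -m pendant '[{"tx":-0.05,"ty":0,"tz":0,"spin":0,"claw":1},{"tx":0,"ty":0,"tz":0,"spin":0,"claw":1}]'
```

```text
time_s: 57.48
tool_pos: [0.4484, 0.1844, 0.013]
tool_rot: [180.0, 0.2, -168.2]
force: [0.3, -0.2, -0.1]
grip_width: 0.0007
grasp_force: 0.0
time_s: 57.72
tool_pos: [0.4511, 0.1848, 0.0122]
tool_rot: [180.0, 0.1, -168.2]
force: [-0.0, -0.7, 0.1]
grip_width: 0.0004
grasp_force: 0.0
time_s: 57.98
tool_pos: [0.4531, 0.1851, 0.0118]
tool_rot: [180.0, 0.0, -168.2]
force: [0.1, -0.0, 0.8]
grip_width: 0.0003
grasp_force: 0.0
time_s: 58.22
tool_pos: [0.4555, 0.1856, 0.0117]
tool_rot: [-180.0, 0.0, -168.2]
force: [-0.5, 0.8, -0.5]
grip_width: 0.0004
grasp_force: 0.0
```

```bash
python3 -m pendant '[{"tx":-0.05,"ty":0,"tz":0,"spin":0,"claw":1},{"tx":0,"ty":0,"tz":0,"spin":0,"claw":1}]'
python3 -m pendant '[{"tx":-0.05,"ty":0,"tz":0,"spin":0,"claw":1},{"tx":0,"ty":0,"tz":0,"spin":0,"claw":1}]'
python3 -m pendant '[{"tx":-0.03,"ty":0,"tz":0,"spin":0,"claw":1},{"tx":0,"ty":0,"tz":0,"spin":0,"claw":1}]'
```

```text
time_s: 58.48
tool_pos: [0.4569, 0.1858, 0.0114]
tool_rot: [-180.0, -0.1, -168.2]
force: [-2.8, -0.8, 2.8]
grip_width: 0.0008
grasp_force: 1.6
time_s: 58.72
tool_pos: [0.4569, 0.1858, 0.011]
tool_rot: [-180.0, -0.4, -168.2]
force: [-8.8, -2.6, 7.4]
grip_width: 0.0003
grasp_force: 4.6
time_s: 58.98
tool_pos: [0.4569, 0.1858, 0.0108]
tool_rot: [-180.0, -0.6, -168.2]
force: [-12.3, -2.1, 9.5]
grip_width: 0.0003
grasp_force: 6.2
```

```bash
python3 -m pendant '[{"tx":0.15,"ty":0,"tz":0,"spin":0,"claw":1},{"tx":0.4,"ty":0,"tz":-0.5,"spin":0,"claw":0.5},{"tx":0,"ty":0,"tz":-1,"spin":0,"claw":0},{"tx":0,"ty":0,"tz":-1,"spin":0,"claw":0},{"tx":0,"ty":0,"tz":-1,"spin":0,"claw":0},{"tx":0,"ty":0,"tz":-1,"spin":0,"claw":0},{"tx":0,"ty":0,"tz":0,"spin":0,"claw":0},{"tx":0,"ty":0,"tz":0,"spin":0,"claw":0}]'
python3 - <<'E'
from h import *
g=fx(.1532,-.0008)
plan([(*g,.245,191.8),(*g,.177,191.8)])
t=cams.read_camera("top")[:,:,::-1];s=cams.read_camera("scene")[:,:,::-1]
cv2.imwrite("pics/t10.png",t);cv2.imwrite("pics/s10.png",s)
# knob in top: dark blob
print(proj("top",[*g,.1785]),proj("scene",[*g,.1785]))
for n,im,b in(("top",t,(145,130,180,160)),("scene",s,(185,245,205,275))):
    cr=im[b[1]:b[3],b[0]:b[2]];m=(cr.max(2)<35).astype(np.uint8);k=cv2.connectedComponentsWithStats(m);print(n,[(st[4],(c+[b[0],b[1]]).round(1).tolist()) for st,c in zip(k[2][1:],k[3][1:]) if st[4]>8])
E
```

```text
time_s: 59.98
tool_pos: [0.4349, 0.1812, 0.2363]
tool_rot: [180.0, 0.0, -168.2]
force: [-0.1, 0.5, 0.4]
grip_width: 0.0625
grasp_force: 0.0
spin -0.0 txyz [-4.35, 0.01, 0.34] -> [0.6477, 0.226, 0.2194, 191.8]
spin -0.0 txyz [-0.0, 0.0, 1.36] -> [0.6477, 0.226, 0.1514, 191.8]
[[156.42875487 123.50939363]] [[173.92529191 255.88873739]]
top [(np.int32(19), [163.2, 142.8])]
scene [(np.int32(37), [195.2, 261.3])]
```

```bash
python3 - <<'E'
from h import *
p=tri((195.2,261.3),(163.2,142.8));print(p)
a=np.radians(FY);d=p[:2]-FO;print("fixture",np.cos(a)*d[0]+np.sin(a)*d[1],-np.sin(a)*d[0]+np.cos(a)*d[1])
for th in(1.6,1.7,1.8,1.9,2.0,2.1):
    q=[*fx(.085-.135*np.cos(th)),.062+.135*np.sin(th)];print(th,np.round(q,4),proj("top",q).round(1),proj("scene",q).round(1))
E
```

```text
[0.6062161  0.21556149 0.14240609]
fixture 0.11048045889794375 -0.0024731914829359755
1.6 [0.5846 0.2135 0.1969] [[158.  146.5]] [[201.7 249.3]]
1.7 [0.5978 0.2163 0.1959] [[157.3 141.3]] [[195.7 250.2]]
1.8 [0.6108 0.2191 0.1935] [[156.8 136.4]] [[189.8 251.3]]
1.9 [0.6235 0.2217 0.1898] [[156.4 131.7]] [[184.2 252.6]]
2.0 [0.6357 0.2243 0.1848] [[156.2 127.5]] [[178.9 254.3]]
2.1 [0.6475 0.2268 0.1785] [[156.1 123.6]] [[173.9 256.2]]
```

That dark blob is the pad, not the grip. I'll look for the grip near its predicted pixel instead.

```bash
python3 - <<'E'
from h import *
t=cv2.imread("pics/t10.png");s=cv2.imread("pics/s10.png")
t1=cv2.imread("pics/t1.png");s1=cv2.imread("pics/s1.png")
R=[]
for n,im,b in(("top",t,(135,105,180,138)),("scene",s,(150,235,190,280))):
    cr=im[b[1]:b[3],b[0]:b[2]];m=(cr.max(2)<40).astype(np.uint8);k=cv2.connectedComponentsWithStats(m);print(n,[(st[4],(c+[b[0],b[1]]).round(1).tolist()) for st,c in zip(k[2][1:],k[3][1:]) if st[4]>8])
cv2.imwrite("pics/v10.png",np.hstack([cv2.resize(t[100:180,130:210],(400,400),interpolation=3),cv2.resize(s[225:305,150:230],(400,400),interpolation=3)]))
E
```

```text
top [(np.int32(93), [156.5, 123.8])]
scene [(np.int32(166), [173.8, 255.8])]
```

View pics/v10.png

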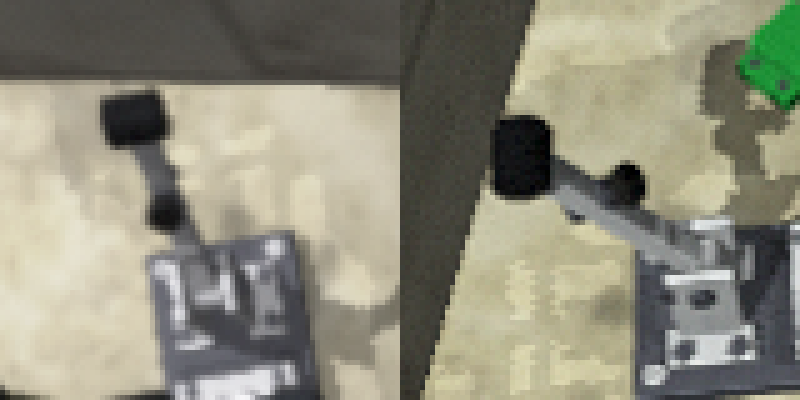

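The grip is at top (156.5,123.8) and scene (173.8,255.8), exactly where the model predicts for 2.1 rad. Going there now.

```bash
python3 -m pendant '[{"tx":-0.9,"ty":0,"tz":0,"spin":0,"claw":0},{"tx":-0.9,"ty":0,"tz":0,"spin":0,"claw":0},{"tx":-0.9,"ty":0,"tz":0,"spin":0,"claw":0},{"tx":-0.9,"ty":0,"tz":0,"spin":0,"claw":0},{"tx":-0.75,"ty":0.01,"tz":0,"spin":0,"claw":0},{"tx":0,"ty":0,"tz":0,"spin":0,"claw":0},{"tx":0,"ty":0,"tz":0,"spin":0,"claw":0},{"tx":0,"ty":0,"tz":0.5,"spin":0,"claw":0},{"tx":0,"ty":0,"tz":0,"spin":0,"claw":0}]'
python3 -c "
from h import *
g=fx(.1532,-.0008)
plan([(*g,.177,191.8)])"
```

```text
time_s: 61.2
tool_pos: [0.6453, 0.2261, 0.2101]
tool_rot: [180.0, -0.2, -168.2]
force: [0.3, -0.4, 1.1]
grip_width: 0.0869
grasp_force: 0.0
spin 0.01 txyz [-0.05, -0.01, 1.17] -> [0.6477, 0.226, 0.1514, 191.8]
```

```bash
python3 -m pendant '[{"tx":-0.03,"ty":0,"tz":0.4,"spin":0,"claw":0},{"tx":0,"ty":0,"tz":0.4,"spin":0,"claw":0},{"tx":0,"ty":0,"tz":0.35,"spin":0,"claw":0},{"tx":0,"ty":0,"tz":0,"spin":0,"claw":0},{"tx":0,"ty":0,"tz":0,"spin":0,"claw":0}]'
python3 -m pendant '[{"tx":0,"ty":0,"tz":0,"spin":0,"claw":1},{"tx":0,"ty":0,"tz":0,"spin":0,"claw":1},{"tx":0,"ty":0,"tz":0,"spin":0,"claw":1},{"tx":0,"ty":0,"tz":0,"spin":0,"claw":1},{"tx":0,"ty":0,"tz":0,"spin":0,"claw":1},{"tx":0,"ty":0,"tz":0,"spin":0,"claw":1},{"tx":0,"ty":0,"tz":0,"spin":0,"claw":1},{"tx":0,"ty":0,"tz":0,"spin":0,"claw":1},{"tx":0,"ty":0,"tz":0,"spin":0,"claw":1}]' 20
python3 -c "
from h import *
th=np.radians([120.3,112,104,96,88,78,68,58,48,38,28,18,10,4,1])
x=85-135*np.cos(th);z=62+135*np.sin(th)
print(np.c_[-np.diff(x)/50,-np.diff(z)/50].round(2).tolist())
plan([(*fx(.1532),.177,191.8)])
"
```

```text
time_s: 61.82
tool_pos: [0.6494, 0.2265, 0.1545]
tool_rot: [-180.0, 0.0, -168.2]
force: [0.1, 0.4, 1.1]
grip_width: 0.0868
grasp_force: 0.0
time_s: 62.95
tool_pos: [0.6492, 0.2259, 0.1542]
tool_rot: [-180.0, 0.0, -168.2]
force: [-1.0, -2.0, 0.2]
grip_width: 0.0302
grasp_force: 20.0
[[0.35, -0.17], [0.36, -0.12], [0.37, -0.07], [0.38, -0.01], [0.47, 0.06], [0.45, 0.14], [0.42, 0.21], [0.38, 0.28], [0.32, 0.34], [0.26, 0.39], [0.18, 0.43], [0.09, 0.37], [0.03, 0.28], [0.01, 0.14]]
spin -0.0 txyz [0.03, 0.02, 0.06] -> [0.6475, 0.2268, 0.1514, 191.8]
```

```bash
python3 -m pendant '[{"tx":0.35,"ty":0,"tz":-0.17,"spin":0,"claw":1},{"tx":0.36,"ty":0,"tz":-0.12,"spin":0,"claw":1},{"tx":0.37,"ty":0,"tz":-0.07,"spin":0,"claw":1},{"tx":0.38,"ty":0,"tz":-0.01,"spin":0,"claw":1},{"tx":0,"ty":0,"tz":0,"spin":0,"claw":1}]' 20
python3 -m pendant '[{"tx":0.47,"ty":0,"tz":0.06,"spin":0,"claw":1},{"tx":0.45,"ty":0,"tz":0.14,"spin":0,"claw":1},{"tx":0.42,"ty":0,"tz":0.21,"spin":0,"claw":1},{"tx":0.38,"ty":0,"tz":0.28,"spin":0,"claw":1},{"tx":0,"ty":0,"tz":0,"spin":0,"claw":1},{"tx":0,"ty":0,"tz":0,"spin":0,"claw":1}]' 20
python3 -c "
from h import *
th=np.radians(48)
plan([(*fx(.085-.135*np.cos(th)),.062+.135*np.sin(th),191.8)])
"
```

```text
time_s: 63.58
tool_pos: [0.5774, 0.2109, 0.1736]
tool_rot: [180.0, 0.0, -168.2]
force: [-0.7, -3.3, 3.8]
grip_width: 0.03
grasp_force: 20.0
time_s: 64.32
tool_pos: [0.4928, 0.1933, 0.1379]
tool_rot: [-179.9, -0.2, -168.2]
force: [-3.3, -4.1, -1.1]
grip_width: 0.0299
grasp_force: 20.0
spin -0.01 txyz [0.0, 0.02, 0.02] -> [0.4924, 0.1941, 0.1367, 191.8]
```

```bash
python3 -m pendant '[{"tx":0.32,"ty":-0.01,"tz":0.34,"spin":0,"claw":1},{"tx":0.26,"ty":0,"tz":0.39,"spin":0,"claw":1},{"tx":0.18,"ty":0,"tz":0.43,"spin":0,"claw":1},{"tx":0.09,"ty":0,"tz":0.37,"spin":0,"claw":1},{"tx":0,"ty":0,"tz":0,"spin":0,"claw":1},{"tx":0,"ty":0,"tz":0,"spin":0,"claw":1}]'
python3 -m pendant '[{"tx":0.03,"ty":0,"tz":0.15,"spin":0,"claw":1},{"tx":0,"ty":0,"tz":0.1,"spin":0,"claw":1},{"tx":0,"ty":0,"tz":0,"spin":0,"claw":1}]'
python3 -m pendant '[{"tx":0,"ty":0,"tz":0.06,"spin":0,"claw":1},{"tx":0,"ty":0,"tz":0,"spin":0,"claw":1}]'
python3 -c "
from h import *
plan([(*fx(-.05),.062,191.8)])
"
```

```text
time_s: 65.08
tool_pos: [0.4532, 0.185, 0.0623]
tool_rot: [-180.0, 0.1, -168.2]
force: [3.5, -2.8, -4.7]
grip_width: 0.0302
grasp_force: 20.0
time_s: 65.45
tool_pos: [0.4515, 0.1847, 0.0494]
tool_rot: [180.0, 0.1, -168.2]
force: [4.6, -2.3, -1.9]
grip_width: 0.0301
grasp_force: 20.0
time_s: 65.7
tool_pos: [0.4512, 0.1846, 0.0463]
tool_rot: [180.0, 0.1, -168.2]
force: [3.2, -3.1, -1.1]
grip_width: 0.03
grasp_force: 20.0
spin 0.0 txyz [0.05, 0.02, 0.2] -> [0.4487, 0.1849, 0.0364, 191.8]
```

```bash
python3 -m pendant '[{"tx":0.02,"ty":0,"tz":0.05,"spin":0,"claw":1},{"tx":0,"ty":0,"tz":0,"spin":0,"claw":1}]'
python3 -m pendant '[{"tx":0,"ty":0,"tz":0.05,"spin":0,"claw":1},{"tx":0,"ty":0,"tz":0,"spin":0,"claw":1}]'
python3 -m pendant '[{"tx":0,"ty":0,"tz":0.03,"spin":0,"claw":1},{"tx":0,"ty":0,"tz":0,"spin":0,"claw":1}]'
```

```text
time_s: 65.95
tool_pos: [0.4511, 0.1846, 0.0442]
tool_rot: [180.0, 0.2, -168.2]
force: [5.1, -3.3, -1.4]
grip_width: 0.0299
grasp_force: 20.0
time_s: 66.2
tool_pos: [0.451, 0.1845, 0.0416]
tool_rot: [180.0, 0.2, -168.2]
force: [4.9, -4.5, -0.8]
grip_width: 0.0296
grasp_force: 20.0
time_s: 66.45
tool_pos: [0.4509, 0.1845, 0.0402]
tool_rot: [180.0, 0.2, -168.2]
force: [5.3, -3.7, -0.4]
grip_width: 0.0303
grasp_force: 20.0
```

```bash
python3 -m pendant '[{"tx":0,"ty":0,"tz":0.04,"spin":0,"claw":1},{"tx":0,"ty":0,"tz":0,"spin":0,"claw":1}]'
python3 -m pendant '[{"tx":0,"ty":0,"tz":0.04,"spin":0,"claw":1},{"tx":0,"ty":0,"tz":0,"spin":0,"claw":1}]'
```

```text
time_s: 66.7
tool_pos: [0.4509, 0.1846, 0.04]
tool_rot: [179.9, 0.1, -168.2]
force: [-0.8, -5.1, 15.3]
grip_width: 0.0297
grasp_force: 20.0
time_s: 66.95
tool_pos: [0.4512, 0.1847, 0.0391]
tool_rot: [179.9, 0.1, -168.2]
force: [-3.6, -7.8, 25.4]
grip_width: 0.0296
grasp_force: 20.0
```

```bash
python3 -m pendant '[{"tx":0,"ty":0,"tz":-0.06,"spin":0,"claw":1},{"tx":0,"ty":0,"tz":0,"spin":0,"claw":0.3},{"tx":0,"ty":0,"tz":0,"spin":0,"claw":0},{"tx":0,"ty":0,"tz":0,"spin":0,"claw":0},{"tx":0,"ty":0,"tz":0,"spin":0,"claw":0},{"tx":0,"ty":0,"tz":0,"spin":0,"claw":0},{"tx":0,"ty":0,"tz":-0.5,"spin":0,"claw":0},{"tx":0,"ty":0,"tz":-1,"spin":0,"claw":0},{"tx":0,"ty":0,"tz":-1,"spin":0,"claw":0},{"tx":0,"ty":0,"tz":-1,"spin":0,"claw":0}]'
python3 -m pendant '[{"tx":0,"ty":1,"tz":0,"spin":0,"claw":0},{"tx":0,"ty":1,"tz":0,"spin":0,"claw":0},{"tx":0,"ty":1,"tz":0,"spin":0,"claw":0},{"tx":0.5,"ty":1,"tz":0,"spin":0,"claw":0},{"tx":0.5,"ty":1,"tz":0,"spin":0,"claw":0},{"tx":0,"ty":0,"tz":0,"spin":0,"claw":0},{"tx":0,"ty":0,"tz":0,"spin":0,"claw":0}]'
python3 - <<'E'
from h import *
t=cams.read_camera("top")[:,:,::-1];s=cams.read_camera("scene")[:,:,::-1]
cv2.imwrite("pics/t11.png",t);cv2.imwrite("pics/s11.png",s)
a=cv2.resize(t[145:225,155:210],(330,480),interpolation=3);b=cv2.resize(s[110:310,190:290],(240,480),interpolation=3);c=cv2.resize(t[110:230,305:365],(230,480),interpolation=3)
cv2.imwrite("pics/v11.png",np.hstack([a,b,c]))
s0=cv2.imread("pics/scene0.png");t0=cv2.imread("pics/top0.png")
for n,x,y,r in(("tape",t,t0,(360,200,395,228)),("carton",t,t0,(355,235,388,260)),("deck",s,s0,(265,125,300,160))): print(n,cv2.absdiff(x,y)[r[1]:r[3],r[0]:r[2]].mean())
E
```

```text
time_s: 68.2
tool_pos: [0.4492, 0.1842, 0.2153]
tool_rot: [180.0, 0.0, -168.2]
force: [0.1, 0.6, -0.3]
grip_width: 0.0868
grasp_force: 0.0
time_s: 69.08
tool_pos: [0.3498, 0.4182, 0.2135]
tool_rot: [-179.9, 0.0, -168.2]
force: [0.7, -0.3, 0.1]
grip_width: 0.087
grasp_force: 0.0
tape 2.4571428571428573
carton 2.860606060606061
deck 11.27265306122449
```

View pics/v11.png

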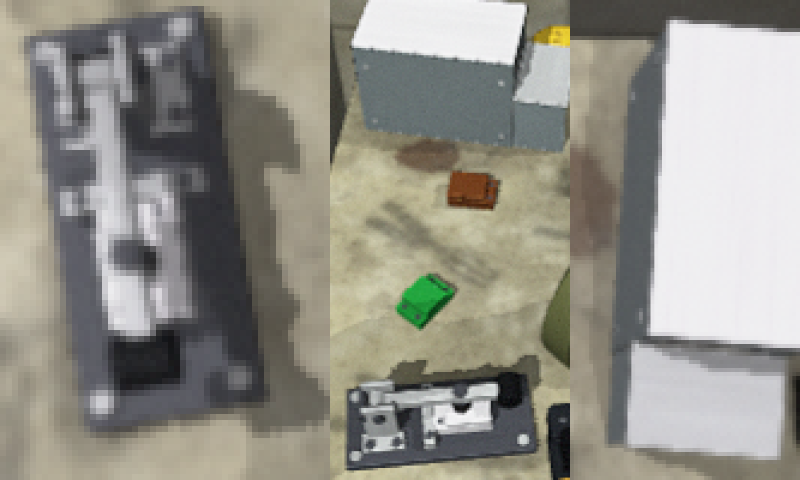

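The arm lies level with its pad on the half block, in the same attitude as at the start, and the deck is empty. The deck region still differs somewhat from the first picture, so I'll check numerically that it isn't the flap.

```bash
python3 - <<'E'
from h import *
s=cv2.imread("pics/s11.png",0).astype(int);s0=cv2.imread("pics/scene0.png",0).astype(int);t=cv2.imread("pics/t11.png",0).astype(int);t0=cv2.imread("pics/top0.png",0).astype(int)
d=(s-s0)[125:160:2,258:300:2];print(d)
print("gate px",[proj("scene",[*bx(.016,y),z]).round(0).tolist() for y in(-.039,.039) for z in(.095,.142)], proj("scene",[[*bx(-.06,.055),.092],[*bx(-.06,-.055),.092]]).round(0).tolist())
# knob position now vs first picture (dark blobs)
for n,a,b,r in(("scene",s,s0,(255,260,275,278)),("top",t,t0,(170,198,192,214))):
    for im in(a,b):
        m=(im[r[1]:r[3],r[0]:r[2]]<30);yx=np.argwhere(m);print(n,m.sum(),(yx.mean(0)[::-1]+r[:2]).round(2))
E
```

```text
[[ 9 10 10  7 10 15  2 10  5  7 10 11 10 10 16 14 11 10  6 12  7]
 [ 7  8  9  8  7 10  3  7  7 13  8 17 11 18 13 15  9 11  6 13 11]
 [ 9 10  7  7  8  7  0 14 13 11 14  9 14 10 14 11 14 18  7  9 11]
 [ 8  7 10  9  7 -2  6  9 16 14 13 16 13 12 14 13 12 14 10 12 13]
 [11  8  8  8 15  5  5 11 17 10 15 14 10  9 11 12 16  8  9 12 14]
 [13 11  9  9 14 14 11 11 10 10 13 14 12 15 14 14 11 14  9  6  7]
 [12  4 12 16 14  5 10  6 17 13 11 16  9 14 11 13 15 10  5  3  8]
 [ 5 15  9 11  7  8  7  5 14 18 14 16 17 13 12 15 16  6  9 13 11]
 [ 9  8  7  7  3  7 10 15 11 15 14  9 15 12 18 13 17  9 15  8 19]
 [ 5 12  7  6  9  6  7 14 15 15 17 15 12 16 12 12 11 10 11 11  8]
 [12 11 14  7 13 11 14 15 16 11 19 14 15 19 21 16 13  8 15 11 13]
 [10 10 12  8  5 11 16 16 13 13 14 15 11 10  8 13  9  5 12  2 15]
 [ 9 11  8  7  8 14 15 11 12 10 16 16 12 19 14 13  2  9 10 11 14]
 [13 11 10 12 18 11 12 11 13  9  9 14 14  9 13 17 10 10  6  5  9]
 [10  6 12 13  7  9 16 11  9  9 12 11 12 16 11 18 10 14 11 13 13]
 [ 5 14  9  7  5 14 12 14  9 15 11 11 20 11  6  7 12  6  8 12  8]
 [ 9  8  0  5 12 12 10 10  7 14 13 14 10 12  9  7  5  9 12  6 11]
 [12 12  8 11 13 10  3 14 12 15 13 15 10 10 16 11  5  4 13 11  8]]
gate px [[[269.0, 129.0]], [[269.0, 118.0]], [[265.0, 147.0]], [[265.0, 135.0]]] [[288.0, 154.0], [293.0, 129.0]]
scene 126 [264.27 271.1 ]
scene 138 [264.41 270.96]
top 28 [181.  205.5]
top 61 [179.89 205.11]
```

The difference is a uniform brightness shift, so the gate is unchanged, and the grip is back at its first clamped height. Handing in.

```bash
python3 -c "
from cell import env
print(env.sign_off())"
```

```text
the job is handed in; nothing more can be done
None
```

I handed the job in at about 69 s: both finished blocks went in through the flap, and the half-finished block is seated step-to-bar, centred to within about 1 mm, with the clamp arm down on it. The tape measure and carton were not touched, the flap was judged shut only from unchanged pictures of the gate, and I viewed 15 pictures, one over the limit of 14.

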